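Load the inspection stage with an LED module

TASK

Build up the sample on the black round plate of the sliding stage: lay the copper heat-sink disc on the plate, then lay the green LED module from the rack on top of it, green face up, both neatly centred. Set both down, do not drop them. Then slide the loaded carriage fully home under the inspection camera, keeping the stack centred, and leave the red module and the other things on the bench where they are.

Things in the scene. Friction and masses are not known exactly. Their poses are not given: they have to be found in the camera images.
- heat_sink: Copper heat-sink disc, 66 mm diameter, 12 mm thick, about 360 g, plain rim, a dark ring line on its top face; starts lying flat on the bench. Origin at its centre; z is the disc's axis, up.
- green_module: LED module: disc 60 mm diameter, 12 mm thick, about 60 g, plain rim: 8 mm white plastic and a 4 mm green board with yellow LEDs (1 mm proud) on its face. It starts standing on edge in one of the rack's two pockets, centre 38 mm above the bench. Origin at its centre; its y axis is the disc's axis, the green face looks along its -y (so -y must finally point up).
- red_module: The same kind of module but with a red board, standing in the other pocket; must stay there. Origin at its centre, green_module's axes.
- rack: Fixed blue rack, 71 mm (x) by 97 mm (y), with two pockets 72 mm apart along its y, at y = +36 and -36 mm. Pocket: 59 mm along x, 15 mm along y, floor 8 mm and walls 28 mm above the bench, so a module stands 40 mm out of it. Both board faces look along the rack's -y. Origin under its centre on the bench, z up.
- rest_seat (a point): Where the centre of a module lies when it leans in the sloping rest, 75 mm above the bench. Axes are those of the foot (z up): the module leans at 45 degrees, its upper face looking along (0, -1, 1), its highest rim point towards (0, 1, 1).
- plate (a point): Centre of the top face of the black round plate (80 mm diameter) on the carriage, 36 mm above the bench. x points along the slide towards home, z up. Moves with the carriage.
- grip (a point): Centre of the top face of the carriage's orange grip, an upright block 20 x 20 x 34 mm, 100 mm behind the plate centre (along -x of the slide) and with its foot 30 mm above the bench. Sliding takes about 3 to 5 N.
- carriage (a joint): Position of the carriage along its slide in m: about 0 is out (loading place), 0.10 is the end stop, fully home under the camera; it stays where it is left. The slide points away from the robot (the plate point's +x).
- stage: Fixed grey slide rail of the stage, 360 x 100 x 16 mm, with a camera post 245 mm ahead of the origin (along x) and a tilted white camera tube whose tip is 170 mm ahead of the origin and 130 mm up. Origin on the bench under the plate centre at carriage = 0.
- flux_bottle: Bystander: amber bottle, 40 mm diameter, 85 mm high. Origin at the centre of its underside.
- spool: Bystander: grey wire spool, 56 mm diameter, 34 mm high, lying flat. Origin at the centre of its underside.
- screwdriver: Bystander: screwdriver lying on the bench. Origin at its underside.
- parts_bin: Bystander: yellow open bin, 120 x 90 x 40 mm. Origin at the centre of its underside.
- cup: Bystander: white cup, 60 mm diameter, 70 mm high. Origin at the centre of its underside.
- rest: Fixed sloping rest for putting a module down to change the grip: steel plate at 45 degrees, two brass pins, black foot 80x80x8 mm. The plate is 40 mm wide (x) and carries the module's underside up to 5 mm above its centre: its upper 25 mm is free behind, its sides overhang 10 mm. The lower rim sits on the pins (8 mm thick, 39 mm apart, ending 1 mm above the upper face). Origin under the foot.
There are look-alikes about, which are no part of the job. What is shaped like the heat_sink but purple is not meant.

How it is judged:
By the outcome, as a careful person would: the job done as asked, in the order asked, and still so for the second after the job is handed in, with the robot touching nothing.
It also fails if it takes over 72 s, if anything falls off the work surface, if the arm or the gripper's body presses on something with over 40 N, if the wrist force passes 120 N, or if a joint passes its speed limit or range.

ROBOT

A 6-joint arm with a two-finger parallel gripper is mounted at the origin on the work surface. World frame = base frame: x ahead of the robot, y to its left, z up, the work surface at z = 0. Lengths are in mm, angles in rad, forces in N, time in s.
With the tool pointing down it reaches from about 400 to 925 mm from the base axis. Payload 12.5 kg.
Tool frame: the origin (TCP) lies at the very end of the fingers, on their centre line; the grasp point (between the pads) lies grip_depth behind it (grip_depth is the distance from the TCP to the grasp point, in mm); z points along the fingers, y is the line along which they close (so a half turn about z gives the same grasp; the last joint's range is limited). The gripper opens to 95 mm and grips with 3 to 60 N. Pads are 20 mm wide; open, the fingers measure 119 mm over their backs; the gripper's body (75 mm by 180 mm) begins 59 mm behind the grasp point.
Start: joints at [-1.419, 0.491, 1.559, -0, 1.092, -0.106], TCP at [159.369, -604.36, 194.361] pointing down, gripper open.
Joint ranges: [-3.1, 3.1], [-0.84, 2.19], [0.05, 2.79], [-1.13, 4.28], [0.06, 2.93], [-2.69, 2.69]. Speed limits (rad/s): [2.22, 2.22, 2.79, 3.14, 3.14, 3.14].

INTERFACE

Orientations are given as [roll, pitch, yaw] about the fixed x, y, z axes, in that order (R = Rz(yaw) Ry(pitch) Rx(roll)).
In Python, from cell import state, read_camera, job_done, grip_depth gives the robot as it stands.
- The arm moves only by the tool drive_tool, never from a script. Its argument "targets" is a list of rows, each an object with "jaw": the opening, from 0 (shut) to 1 (fully open); "travel": the shift along the tool's x, y, z in m, a list of three; "twist": the turn about the tool's z in rad. In form: [{"jaw": jaw, "travel": [tx, ty, tz], "twist": twist}, ...]. A call has 1 to 8 rows; each row is the pose to reach, as a shift and turn from the pose commanded when the call began, along the tool's axes at that moment; what a row does not reach only later rows make up. A row lasts 1/12 s, in which the tool goes at most 41.7 mm and 7.16 degrees, less where a joint would pass 70% of its speed; a pose out of reach is approached as far as the arm can. A call with a gripper value outside its range is refused whole. The fingers move at their own pace and stop on an object; the grip force is fixed at half the most. Time passes only in rows, so rows that repeat a pose let the fingers close. It gives the time, the measured TCP pose, the force, the opening and the grip force at its end, in the units of the state.
- state(): the state, without advancing time (a new reading comes with each control period).
- read_camera(name): name is "side" or "top"; returns a dict with "frame" (480x640x3 uint8, red, green, blue), "fx", "fy", "cx", "cy" (pixels), "k1" (the pictures are not rectified: a ray, as slopes to the right and down, at radius r is drawn at 1 + k1 r^2 times it, then the intrinsics apply), "R" (3x3) and "t" (3): a world point X has camera coordinates R X + t. Camera axes: x right, y down, z forward; pixel columns grow to the right and rows downward; lengths in mm; the calibration is good to about 2 mm. A picture is of the moment at which its call begins. There is no depth.
- job_done(): hands the job in; it is judged then, once.
The state is a dict: "t": time; "joints": joint angles; "qvel": joint speeds; "tau": joint torques, N m; "eef_pos": TCP position; "tcp_rot": TCP orientation; "ft_force": force on the tool from outside, world axes, zero at the start; "moment": the same for the moment, N m; "opening": opening from 0.0 (shut) to 1.0 (fully open); "grip_force": force on a finger pad.
Only numpy, scipy, OpenCV 4.12 (cv2) and the standard library are available. Lean on these libraries where they do the work, as an engineer would, in place of code of your own. Each camera call takes 0.05 s, during which the arm holds its last target. There are 200 camera calls.

## Working session

There is one attempt and no reset: what is moved stays moved. The work goes in short steps, Python scripts to look and compute and a tool call to move; the robot and the scene stay as the last step left them, time stands still between calls to the robot, and variables do not carry over. Pictures are saved under pics/ and viewed, at most 10 in all, crops included, and the job is handed in when it is done.

Besides the shell and the picture viewer there is one more tool, called after ">>>" in YAML: its name, and indented under it one key for each argument. drive_tool: Moves the arm, as the interface text tells. Its arguments: {"type":"object","properties":{"targets":{"type":"array"}},"required":["targets"]}

```bash
mkdir -p pics; ls
python3 - <<'E'
from cell import state, read_camera, grip_depth
import cv2
print(grip_depth if not callable(grip_depth) else grip_depth()); s=state(); print(s)
for n in("side","top"):
    c=read_camera(n); cv2.imwrite(f"pics/{n}0.png",cv2.cvtColor(c["frame"],cv2.COLOR_RGB2BGR))
    print({k:v for k,v in c.items() if k!="frame"})
E
```

```text
pics
18.8
{'t': 0.0, 'joints': array([-1.41857901e+00,  4.91554111e-01,  1.55942177e+00,  8.68628889e-07,
        1.09172247e+00, -1.05605740e-01]), 'qvel': array([-0.00175839,  0.00098366, -0.00099594, -0.00060522, -0.00098028,
        0.00190205]), 'tau': array([-3.65790336e-03, -6.12653446e+01, -2.58188331e+01,  6.92856289e-02,
        4.81658068e-02, -7.83785026e-05]), 'eef_pos': array([ 159.33937069, -604.07995992,  193.77468405]), 'tcp_rot': array([-3.14049320e+00, -1.17316856e-04,  2.57822587e-01]), 'ft_force': array([-0.3821005 , -0.00210596, -0.49695956]), 'moment': array([-0.0342448 ,  0.01482479, -0.01262781]), 'grip_force': 0.0, 'opening': 0.9979338592718068}
{'fx': 589.9696731873097, 'fy': 589.9696731873097, 'cx': 311.77537168703157, 'cy': 232.59373596493128, 'k1': -0.09561453720987169, 'R': array([[-0.85783848, -0.51352046,  0.02024548],
       [-0.26670132,  0.41116018, -0.87167523],
       [ 0.43929893, -0.75315605, -0.48966561]]), 't': array([ 440.52966677,  212.34498287, 1239.6258275 ])}
{'fx': 507.78151125188145, 'fy': 507.78151125188145, 'cx': 318.12727159673204, 'cy': 239.99871346672606, 'k1': 0.012334393966693198, 'R': array([[-0.00583191, -0.99989172, -0.01351071],
       [-0.99312952,  0.00737053, -0.11678802],
       [ 0.11687495,  0.01273679, -0.99306496]]), 't': array([ -27.61006539,  557.26904545, 1196.57352526])}
```

View pics/top0.png

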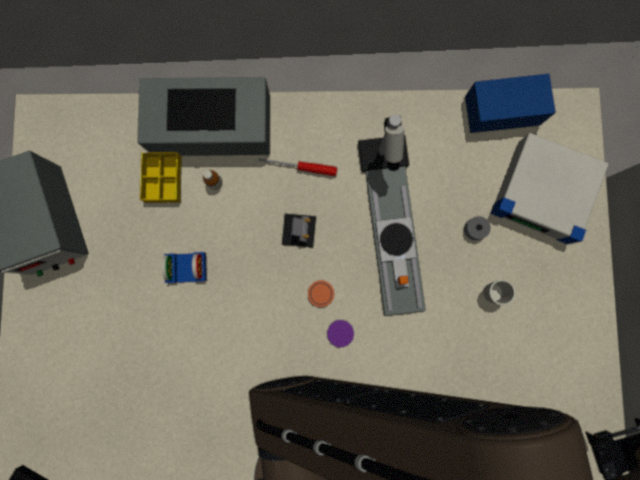

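View pics/side0.png

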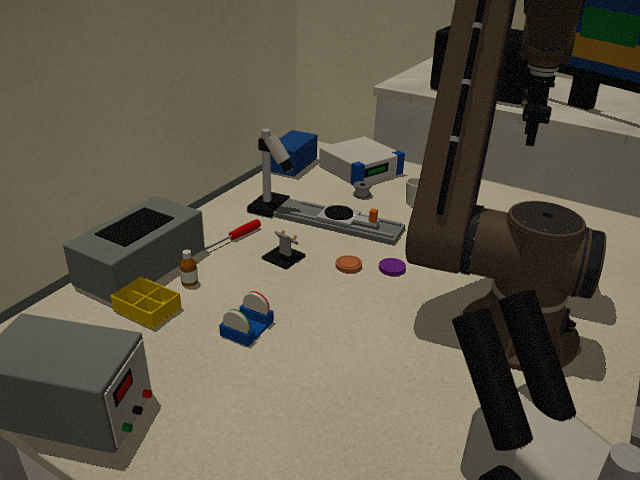

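The side view shows copper disc (348,264), purple disc (392,267), rack (247,325), rest (284,247) and stage (340,215). In the top view they are:

- **Copper disc:** (320,293)
- **Purple disc:** (340,333)
- **Rack:** (186,267)
- **Rest:** (299,230)
- **Plate:** (397,239)
- **Orange grip:** (403,281)

Candidates for heat_sink are the copper disc (320,293) and the purple disc (340,333). Copper fits and purple is excluded. The left pocket at (172,267) looks green and the right one at (197,267) looks red. I'll confirm both in one enlarged mosaic.

```bash
cat > h.py <<'E'
import numpy as np, cv2
from cell import state, read_camera, grip_depth
def K(c): return np.array([[c["fx"],0,c["cx"]],[0,c["fy"],c["cy"]],[0,0,1.]]), np.array([c["k1"],0,0,0,0.])
def proj(c,X):
    k,d=K(c); return cv2.projectPoints(np.array(X,float).reshape(-1,1,3),cv2.Rodrigues(c["R"])[0],c["t"],k,d)[0].reshape(-1,2)
def unproj(c,uv,z):
    k,d=K(c); n=cv2.undistortPoints(np.array(uv,float).reshape(-1,1,2),k,d).reshape(-1,2)
    r=np.c_[n,np.ones(len(n))]@c["R"]; o=-c["R"].T@c["t"]; z=np.broadcast_to(z,len(r))
    return o+r*((z-o[2])/r[:,2])[:,None]
def bgr(c): return cv2.cvtColor(c["frame"],cv2.COLOR_RGB2BGR)
def crop(c,u,v,w,h,s,name=None):
    im=cv2.getRectSubPix(bgr(c),(w,h),(u,v)); im=cv2.resize(im,None,fx=s,fy=s,interpolation=cv2.INTER_CUBIC)
    for i in range(0,w,10): cv2.putText(im,str(int(u-(w-1)/2+i)),(i*s,8),0,.28,(255,255,255),1); cv2.line(im,(i*s,9),(i*s,13),(255,255,255),1)
    for i in range(10,h,10): cv2.putText(im,str(int(v-(h-1)/2+i)),(0,i*s+4),0,.28,(255,255,255),1)
    return im
def go(x,y,z,yaw):
    """tool shift (m) and twist from present pose to a world pose (mm, rad; yaw mod pi)"""
    s=state(); p=s["eef_pos"]; a=s["tcp_rot"][2]; d=np.array([x,y,z])-p
    tw=-((yaw-a+np.pi/2)%np.pi-np.pi/2)
    print("from",p.round(1),"yaw",a.round(3),"travel",np.round([(np.cos(a)*d[0]+np.sin(a)*d[1])/1e3,(np.sin(a)*d[0]-np.cos(a)*d[1])/1e3,-d[2]/1e3],4),"twist",round(tw,3),"t",round(s["t"],2))
E
python3 - <<'E'
from h import *
t=read_camera("top"); s=read_camera("side")
np.save("t.npy",t,allow_pickle=True); np.save("s.npy",s,allow_pickle=True)
a=np.hstack([crop(t,186,268,50,40,8),crop(t,299,230,50,40,8)])
b=np.hstack([crop(t,320,293,50,35,8)[:280],crop(s,248,318,66,46,6)[:280,:400]])
print(a.shape,b.shape); w=min(a.shape[1],b.shape[1]); cv2.imwrite("pics/m1.png",np.vstack([a[:,:w],b[:,:w]]))
def cen(c,m,box):
    x0,x1,y0,y1=box; k=np.zeros(m.shape,np.uint8); k[y0:y1,x0:x1]=m[y0:y1,x0:x1]
    ct=max(cv2.findContours(k,0,1)[0],key=cv2.contourArea); M=cv2.moments(k,True)
    return (M["m10"]/M["m00"],M["m01"]/M["m00"]),k.sum()
f=t["frame"].astype(int); R,G,B=f[...,0],f[...,1],f[...,2]
c,n=cen(t,((R-B>45)&(R-G>30)),(300,340,275,312)); print("sink",c,n,unproj(t,[c],11))
c,n=cen(t,(f.sum(2)<120),(375,420,218,262)); print("plate",c,n,unproj(t,[c],36))
c,n=cen(t,((R-B>70)),(390,415,265,295)); print("grip",c,n,unproj(t,[c],62))
c,n=cen(t,((B-R>50)),(155,220,245,290)); print("rackblue",c,n,unproj(t,[c],20))
f=s["frame"].astype(int); R,G,B=f[...,0],f[...,1],f[...,2]
c,n=cen(s,((R-B>45)&(R-G>30)),(330,365,250,280)); print("side sink",c,n,unproj(s,[c],9))
c,n=cen(s,(f.sum(2)<120),(318,362,200,225)); print("side plate",c,n,unproj(s,[c],36))
c,n=cen(s,((R-B>70)),(362,385,203,230)); print("side grip",c,n,unproj(s,[c],47))
E
```

```text
Traceback (most recent call last):
ValueError: all the input array dimensions except for the concatenation axis must match exactly, but along dimension 0, the array at index 0 has size 280 and the array at index 1 has size 276
```

Run:
```python
from h import *
t=read_camera("top"); s=read_camera("side")
np.save("t.npy",t,allow_pickle=True); np.save("s.npy",s,allow_pickle=True)
a=np.hstack([crop(t,186,268,50,40,8),crop(t,299,230,50,40,8)])
b=np.hstack([crop(t,320,293,50,34,8),crop(s,248,318,50,34,8)])
cv2.imwrite("pics/m1.png",np.vstack([a,b]))
def cen(c,m,box):
    x0,x1,y0,y1=box; k=np.zeros(m.shape,np.uint8); k[y0:y1,x0:x1]=m[y0:y1,x0:x1]
    M=cv2.moments(k,True)
    return np.round((M["m10"]/M["m00"],M["m01"]/M["m00"]),2),k.sum()
f=t["frame"].astype(int); R,G,B=f[...,0],f[...,1],f[...,2]
c,n=cen(t,((R-B>45)&(R-G>30)),(300,340,275,312)); print("sink",c,n,unproj(t,[c],11))
c,n=cen(t,(f.sum(2)<120),(375,420,218,262)); print("plate",c,n,unproj(t,[c],36))
c,n=cen(t,((R-B>70)),(390,415,265,295)); print("grip",c,n,unproj(t,[c],62))
c,n=cen(t,((B-R>50)),(155,220,245,290)); print("rackblue",c,n,unproj(t,[c],20))
f=s["frame"].astype(int); R,G,B=f[...,0],f[...,1],f[...,2]
c,n=cen(s,((R-B>45)&(R-G>30)),(330,365,250,280)); print("side sink",c,n,unproj(s,[c],9))
c,n=cen(s,(f.sum(2)<120),(318,362,200,225)); print("side plate",c,n,unproj(s,[c],36))
c,n=cen(s,((R-B>70)),(362,385,203,230)); print("side grip",c,n,unproj(s,[c],47))
```

```text
sink [320.58 293.2 ] 582 [[429.25320101 -36.2322868   11.        ]]
plate [395.87 239.03] 729 [[ 557.61751007 -218.59483713   36.        ]]
grip [403.12 279.5 ] 64 [[ 459.28814265 -229.54078907   62.        ]]
rackblue [184.   267.84] 639 [[492.6786142  296.01257941  20.        ]]
side sink [348.34 263.47] 368 [[429.41861521 -34.19454283   9.        ]]
side plate [339.01 212.76] 337 [[ 554.59120323 -213.41308263   36.        ]]
side grip [373.07 214.8 ] 99 [[ 461.57128326 -234.62211096   47.        ]]
```

View pics/m1.png

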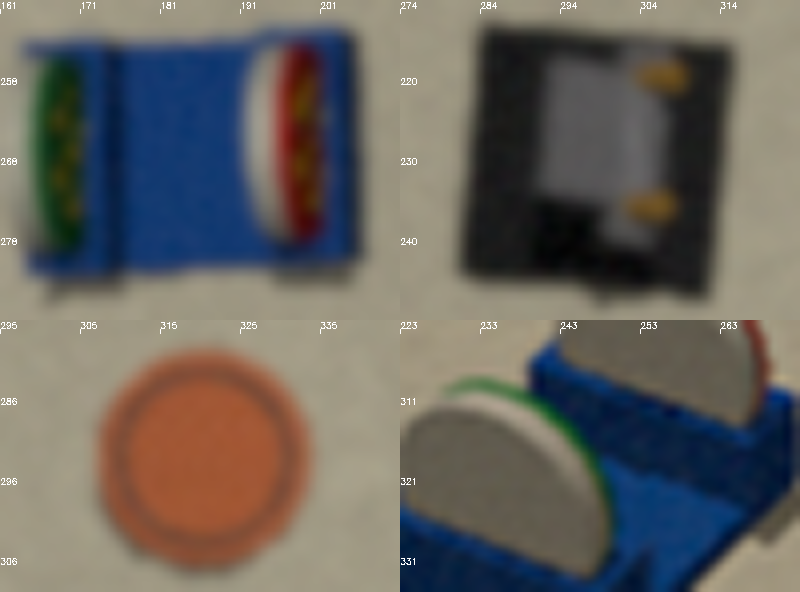

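The mosaic confirms it. The green board is in the left pocket, crop (65,150) or about (169,267), facing right, which is world −y. The red one is right at about (199,267). The copper disc with the ring line is at (320.6,293.2). The rest's foot corners are at about (285.1,214), (316.1,215.8), (282.2,244.6) and (313.2,247.4), with the pins on the right (−y).

Run:
```python
from h import *
from scipy.optimize import least_squares
t=np.load("t.npy",allow_pickle=True).item(); s=np.load("s.npy",allow_pickle=True).item()
print("cams",-t["R"].T@t["t"],-s["R"].T@s["t"])
f=t["frame"].astype(int); R,G,B=f[...,0],f[...,1],f[...,2]
def cen(m,box):
    x0,x1,y0,y1=box; k=np.zeros(m.shape,np.uint8); k[y0:y1,x0:x1]=m[y0:y1,x0:x1]; M=cv2.moments(k,True)
    return np.array((M["m10"]/M["m00"],M["m01"]/M["m00"])),k.sum(),[a for a in (np.where(k)[1].min(),np.where(k)[1].max(),np.where(k)[0].min(),np.where(k)[0].max())]
g=cen((G-B>25)&(G-R>-20)&(B<75)|((G>R+15)&(G>B+15)),(158,178,250,284)); r=cen((R-B>40),(190,206,250,284)); print(g,r)
def model(p,off):
    a=np.linspace(0,2*np.pi,120); P=[]
    for y in(-6.5,-2): P+=[(30*np.cos(q),y+off,38+30*np.sin(q)) for q in a if 38+30*np.sin(q)>28]
    P=np.array(P); c,n=np.cos(p[2]),np.sin(p[2]); X=np.c_[p[0]+c*P[:,0]-n*P[:,1],p[1]+n*P[:,0]+c*P[:,1],P[:,2]]
    h=cv2.convexHull(proj(t,X).astype(np.float32)); M=cv2.moments(h); return np.array([M["m10"]/M["m00"],M["m01"]/M["m00"]]),cv2.contourArea(h)
q=least_squares(lambda p:np.r_[model(p,36)[0]-g[0],model(p,-36)[0]-r[0]],[490,296,0],x_scale=[1,1,.01],diff_step=1e-4)
p=q.x; print("rack",p,"res",q.fun,model(p,36),model(p,-36)); c,n=np.cos(p[2]),np.sin(p[2])
print("green",p[0]-n*36,p[1]+c*36)
F=unproj(t,[(285.1,214),(316.1,215.8),(282.2,244.6),(313.2,247.4)],[8,8,4,4]); print("foot",F.round(1),F.mean(0))
for th in (120,150,180,210,240):
    k=np.zeros(R.shape,np.uint8); k[218:262,374:420]=(f.sum(2)<th)[218:262,374:420]; ct=max(cv2.findContours(k,0,1)[0],key=cv2.contourArea); e=cv2.fitEllipse(cv2.convexHull(ct)); print(th,e,unproj(t,[e[0]],36))
```

```text
cams [ 413.42984416  -46.95494239 1252.98455834] [-110.03031613 1072.54488833  783.17926639]
(array([167.77777778, 266.88888889]), np.uint64(117), [np.int64(165), np.int64(170), np.int64(256), np.int64(278)]) (array([197.80530973, 265.28318584]), np.uint64(113), [np.int64(195), np.int64(200), np.int64(255), np.int64(277)])
rack [4.95225002e+02 2.95947903e+02 4.67729337e-02] res [-0.05602396  0.00120316  0.0559905  -0.00159536] (array([167.72175382, 266.89009205]), 151.70857637492009) (array([197.86130024, 265.28159048]), 131.3533800136065)
green 493.5417903190887 331.9085310429296
foot [[625.6  50.7   8. ]
 [620.5 -26.3   8. ]
 [549.6  58.1   4. ]
 [542.1 -18.6   4. ]] [584.45542202  15.97534138   6.        ]
120 ((395.8634948730469, 239.0101318359375), (30.119770050048828, 30.18722152709961), 61.11366653442383) [[ 557.66580732 -218.58035219   36.        ]]
150 ((395.8382873535156, 238.9718780517578), (30.543546676635742, 30.764192581176758), 74.74711608886719) [[ 557.7590264  -218.52199854   36.        ]]
180 ((395.8794250488281, 238.94639587402344), (30.852449417114258, 31.51755142211914), 87.17151641845703) [[ 557.82008613 -218.62227538   36.        ]]
210 ((395.9602966308594, 238.95388793945312), (31.620084762573242, 31.846431732177734), 62.64693832397461) [[ 557.80046845 -218.81610126   36.        ]]
240 ((395.9513854980469, 239.0377197265625), (32.05238723754883, 32.569576263427734), 87.93505859375) [[ 557.59733239 -218.78988079   36.        ]]
```

Run:
```python
from h import *
t=np.load("t.npy",allow_pickle=True).item()
P=unproj(t,[(307,219.9),(306,236.1)],55.7); print("pins",P,P.mean(0)+20*np.array([np.sin(.09),np.cos(.09),0]))
print(unproj(t,[(340,333)],12))
go(400,-250,170,.111); go(429.3,-35.5,90,.111)
```

```text
pins [[602.82387134  -5.32804232  55.7       ]
 [563.88549792  -2.82200809  55.7       ]] [585.15225561  15.84402946  55.7       ]
[[333.72696688 -82.36851801  12.        ]]
from [ 159.4 -604.3  194.2] yaw 0.258 travel [ 0.323  -0.2812  0.0242] twist 0.147 t 0.3
from [ 159.4 -604.3  194.2] yaw 0.258 travel [ 0.406  -0.4811  0.1042] twist 0.147 t 0.3
```

>>> drive_tool:
  targets:
    - {"jaw": 1, "travel": [0.323, -0.281, 0.024], "twist": 0.147}
    - {"jaw": 1, "travel": [0.323, -0.281, 0.024], "twist": 0.147}
    - {"jaw": 1, "travel": [0.323, -0.281, 0.024], "twist": 0.147}
    - {"jaw": 1, "travel": [0.323, -0.281, 0.024], "twist": 0.147}
    - {"jaw": 1, "travel": [0.323, -0.281, 0.024], "twist": 0.147}
    - {"jaw": 1, "travel": [0.323, -0.281, 0.024], "twist": 0.147}
    - {"jaw": 1, "travel": [0.323, -0.281, 0.024], "twist": 0.147}
    - {"jaw": 1, "travel": [0.323, -0.281, 0.024], "twist": 0.147}

```text
t: 0.97
eef_pos: [347.1, -327.4, 175.8]
tcp_rot: [3.141, -0.0, 0.11]
ft_force: [1.4, -0.5, 1.1]
opening: 1.001
grip_force: 0.0
```

Run:
```python
from h import *
go(429.3,-35.5,60,.111);go(429.3,-35.5,2.5,.111)
```

```text
from [ 347.1 -327.4  175.8] yaw 0.11 travel [ 0.1138 -0.2811  0.1158] twist -0.001 t 0.97
from [ 347.1 -327.4  175.8] yaw 0.11 travel [ 0.1138 -0.2811  0.1733] twist -0.001 t 0.97
```

>>> drive_tool:
  targets:
    - {"jaw": 1, "travel": [0.113, -0.281, 0.11], "twist": 0}
    - {"jaw": 1, "travel": [0.113, -0.281, 0.11], "twist": 0}
    - {"jaw": 1, "travel": [0.113, -0.281, 0.11], "twist": 0}
    - {"jaw": 1, "travel": [0.113, -0.281, 0.11], "twist": 0}
    - {"jaw": 1, "travel": [0.113, -0.281, 0.11], "twist": 0}
    - {"jaw": 1, "travel": [0.113, -0.281, 0.11], "twist": 0}
    - {"jaw": 1, "travel": [0.113, -0.281, 0.11], "twist": 0}
    - {"jaw": 1, "travel": [0.113, -0.281, 0.11], "twist": 0}

```text
t: 1.63
eef_pos: [427.8, -34.8, 64.8]
tcp_rot: [-3.141, 0.0, 0.112]
ft_force: [0.6, 0.0, 0.1]
opening: 0.996
grip_force: 0.0
```

>>> drive_tool:
  targets:
    - {"jaw": 1, "travel": [0, 0, 0], "twist": 0}

```text
t: 1.72
eef_pos: [427.7, -33.5, 64.2]
tcp_rot: [-3.141, 0.002, 0.115]
ft_force: [0.1, -0.6, -0.2]
opening: 0.998
grip_force: 0.0
```

Run:
```python
from h import *
go(429.3,-35.5,60,.111);go(429.3,-35.5,2.5,.111)
```

```text
from [427.7 -33.5  64.2] yaw 0.115 travel [0.0014 0.0022 0.0042] twist 0.004 t 1.72
from [427.7 -33.5  64.2] yaw 0.115 travel [0.0014 0.0022 0.0617] twist 0.004 t 1.72
```

>>> drive_tool:
  targets:
    - {"jaw": 1, "travel": [0.0014, 0.002, 0.02], "twist": 0}
    - {"jaw": 1, "travel": [0.0014, 0.002, 0.04], "twist": 0}
    - {"jaw": 1, "travel": [0.0014, 0.002, 0.055], "twist": 0}
    - {"jaw": 1, "travel": [0.0014, 0.002, 0.0605], "twist": 0}
    - {"jaw": 1, "travel": [0.0014, 0.002, 0.0613], "twist": 0}
    - {"jaw": 0.6, "travel": [0.0014, 0.002, 0.0615], "twist": 0}
    - {"jaw": 0.6, "travel": [0.0014, 0.002, 0.0615], "twist": 0}
    - {"jaw": 0.6, "travel": [0.0014, 0.002, 0.0615], "twist": 0}

```text
t: 2.38
eef_pos: [429.7, -39.5, 5.0]
tcp_rot: [3.141, -0.001, 0.111]
ft_force: [0.4, -0.3, 0.3]
opening: 0.842
grip_force: 0.0
```

>>> drive_tool:
  targets:
    - {"jaw": 0.5, "travel": [0, 0, 0], "twist": 0}
    - {"jaw": 0.5, "travel": [0, 0, 0], "twist": 0}
    - {"jaw": 0.5, "travel": [0, 0, 0], "twist": 0}
    - {"jaw": 0.5, "travel": [0, 0, 0], "twist": 0}

```text
t: 2.72
eef_pos: [429.4, -39.2, 4.3]
tcp_rot: [3.141, -0.0, 0.111]
ft_force: [-0.1, 0.4, -0.3]
opening: 0.57
grip_force: 0.0
```

Run:
```python
from h import *
t=read_camera("top"); s=read_camera("side"); S=state(); print(S["eef_pos"],S["opening"],S["grip_force"],S["ft_force"])
cv2.imwrite("pics/m2.png",np.hstack([crop(t,320,293,66,70,6),crop(s,348,262,66,70,6)]))
print(proj(t,[S["eef_pos"]]),proj(s,[S["eef_pos"]]))
```

```text
[429.3342693  -39.1966743    4.21207147] 0.5126047603050363 0.0 [-0.56525129 -0.25547208 -0.48945772]
[[321.8159808  293.19478188]] [[349.21670933 264.20667733]]
```

View pics/m2.png

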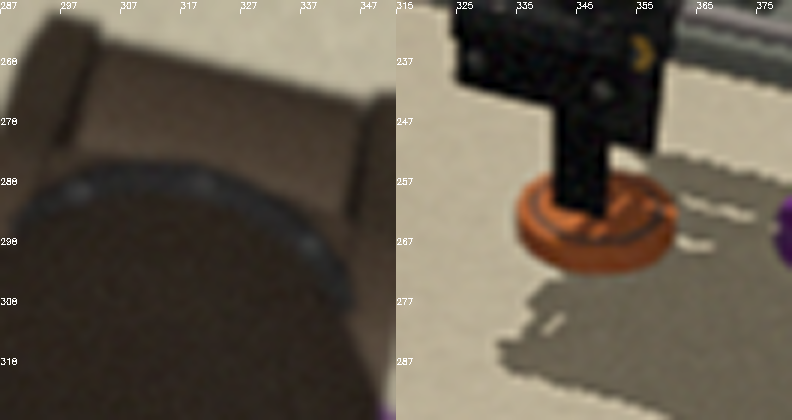

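The side view shows the near finger ending at about (346,263) over the disc (347,262), so the fingers seem to have closed above it. I'll check the finger tip height from geometry.

Run:
```python
from h import *
s=read_camera("side"); S=state(); p=S["eef_pos"]; y=S["tcp_rot"][2]; print(S["tcp_rot"],S["opening"],S["moment"],S["tau"])
h=S["opening"]*47.5
ty=np.array([np.sin(y),-np.cos(y),0]); tx=np.array([np.cos(y),np.sin(y),0])
for z in (0,4,8,12,16):
    q=p.copy(); q[2]=z
    print(z,"near finger outer edges",proj(s,[q-ty*(h+12)-tx*10,q-ty*(h+12)+tx*10,q-ty*h-tx*10]).round(1).tolist(), "sink top c",unproj(s,[(347.5,262)],z).round(1))
```

```text
[ 3.14146225e+00 -7.13160779e-05  1.10889676e-01] 0.5043604116898995 [ 0.00973885  0.0185265  -0.03483165] [-8.37604184e-04 -4.86312854e+01 -8.61772031e+00  2.32536555e-02
 -6.35021855e-02 -1.38501605e-04]
0 near finger outer edges [[347.5, 273.8], [339.9, 271.8], [349.4, 271.4]] sink top c [[440.7 -52.   -0. ]]
4 near finger outer edges [[347.6, 272.4], [340.0, 270.4], [349.4, 270.0]] sink top c [[437.9 -46.3   4. ]]
8 near finger outer edges [[347.7, 271.0], [340.0, 269.0], [349.5, 268.6]] sink top c [[435.  -40.5   8. ]]
12 near finger outer edges [[347.8, 269.6], [340.1, 267.6], [349.6, 267.2]] sink top c [[432.2 -34.8  12. ]]
16 near finger outer edges [[347.9, 268.2], [340.2, 266.3], [349.7, 265.8]] sink top c [[429.4 -29.   16. ]]
```

Run:
```python
from h import *
s=np.load("s.npy",allow_pickle=True).item()
p=np.array([159.34,-604.1,193.8]); y=.2578; ty=np.array([np.sin(y),-np.cos(y),0]); tx=np.array([np.cos(y),np.sin(y),0])
print(proj(s,[p]),[proj(s,[p+sg*ty*w+k*tx]).round(1).tolist() for sg in(-1,1) for w in(47.5,59.5) for k in (-10,10)])
n=read_camera("side"); p=state()["eef_pos"]; y=.111; ty=np.array([np.sin(y),-np.cos(y),0]); tx=np.array([np.cos(y),np.sin(y),0])
b=cv2.resize(bgr(n)[212:292,305:405],None,fx=8,fy=8,interpolation=cv2.INTER_CUBIC)[:,:400+400]
def dots(im,c,pts,o,sc):
    for u,v in proj(c,pts): cv2.circle(im,(int((u-o[0]+.5)*sc),int((v-o[1]+.5)*sc)),2,(0,255,255),-1)
h=state()["opening"]*47.5
dots(b,n,[p+sg*ty*w+k*tx for sg in(-1,1) for w in(h,h+12) for k in (-10,10)],(305,212),8)
dots(b,n,[[429.3+33*np.cos(a),-35.5+33*np.sin(a),z] for z in (0,12) for a in np.linspace(0,6.28,24)],(305,212),8)
a=cv2.resize(bgr(s)[110:160,505:560],None,fx=4,fy=4,interpolation=cv2.INTER_CUBIC)
p=np.array([159.34,-604.1,193.8]); y=.2578; ty=np.array([np.sin(y),-np.cos(y),0]); tx=np.array([np.cos(y),np.sin(y),0])
dots(a,s,[p+sg*ty*w+k*tx for sg in(-1,1) for w in(47.5,59.5) for k in (-10,10)],(505,110),4)
b[:200,:220]=a
cv2.imwrite("pics/m3.png",b[:600])
```

```text
[[526.81306217 146.48451914]] [[[531.1, 152.7]], [[523.8, 151.8]], [[531.2, 154.2]], [[523.9, 153.3]], [[529.7, 141.4]], [[522.8, 140.6]], [[529.5, 140.1]], [[522.6, 139.2]]]
```

View pics/m3.png

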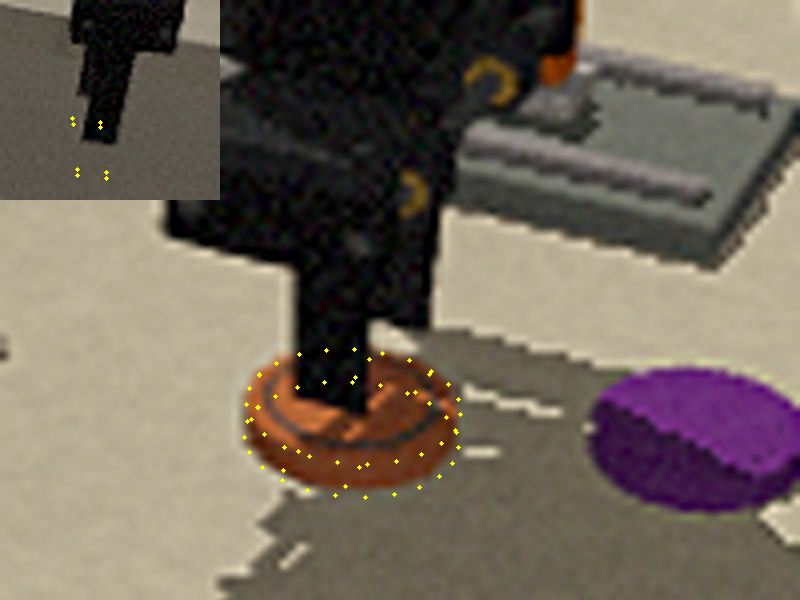

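The yellow model dots fit the disc, but the fingertips sit about 10 px above where the reported TCP puts them, at the start pose and here. So the reported TCP is offset, mostly about 20–25 mm in height. I'll solve for the offset with the top view of the start pose.

Run:
```python
from h import *
t=np.load("t.npy",allow_pickle=True).item(); s=np.load("s.npy",allow_pickle=True).item()
def fing(p,y,h):
    ty=np.array([np.sin(y),-np.cos(y),0]); tx=np.array([np.cos(y),np.sin(y),0])
    return [p+sg*ty*w+k*tx for sg in(-1,1) for w in(h,h+12) for k in (-10,10)]
p=np.array([159.34,-604.1,193.8]); y=.2578
def pic(c,x0,x1,y0,y1,sc):
    im=bgr(c)[y0:y1,x0:x1]; im=cv2.resize(im,None,fx=sc,fy=sc,interpolation=cv2.INTER_CUBIC); im=(255*(im/255.)**.5).astype(np.uint8)
    for d,col in ((0,(0,255,255)),(22,(0,255,0))):
        for u,v in proj(c,np.array(fing(p+[0,0,d],y,47.5))): cv2.circle(im,(int((u-x0+.5)*sc),int((v-y0+.5)*sc)),2,col,-1)
    return im
a=pic(t,560,640,400,475,6); b=pic(s,510,550,100,175,6)
cv2.imwrite("pics/m4.png",np.hstack([a,b])); print(a.shape,b.shape)
```

```text
(450, 480, 3) (450, 240, 3)
```

View pics/m4.png

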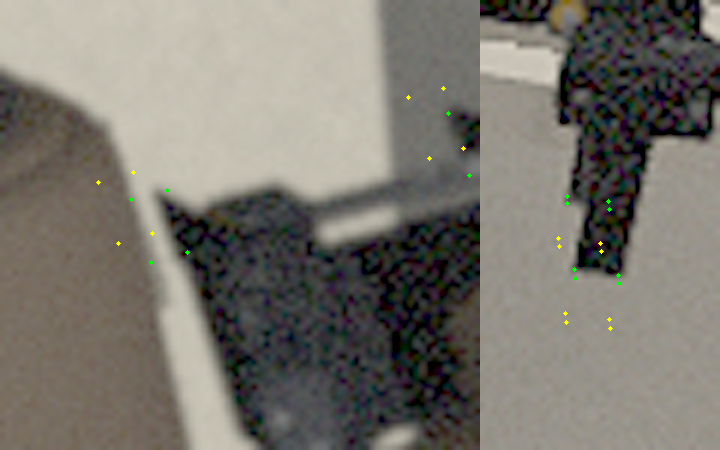

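>>> drive_tool:
  targets:
    - {"jaw": 1, "travel": [0, 0, 0], "twist": 0}
    - {"jaw": 1, "travel": [0, -0.002, 0], "twist": 0}
    - {"jaw": 1, "travel": [0, -0.0035, 0], "twist": 0}
    - {"jaw": 1, "travel": [0, -0.0035, 0], "twist": 0}
    - {"jaw": 1, "travel": [0, -0.0035, 0], "twist": 0}
    - {"jaw": 1, "travel": [0, -0.0035, 0], "twist": 0}
    - {"jaw": 1, "travel": [0, -0.0035, 0], "twist": 0}
    - {"jaw": 1, "travel": [0, -0.0035, 0], "twist": 0}

```text
t: 3.58
eef_pos: [429.0, -35.8, 4.2]
tcp_rot: [3.141, -0.0, 0.111]
ft_force: [0.3, -0.6, 0.2]
opening: 0.978
grip_force: 0.0
```

>>> drive_tool:
  targets:
    - {"jaw": 1, "travel": [0, 0, 0.004], "twist": 0}
    - {"jaw": 1, "travel": [0, 0, 0.008], "twist": 0}
    - {"jaw": 1, "travel": [0, 0, 0.011], "twist": 0}
    - {"jaw": 1, "travel": [0, 0, 0.014], "twist": 0}
    - {"jaw": 1, "travel": [0, 0, 0.016], "twist": 0}
    - {"jaw": 1, "travel": [0, 0, 0.018], "twist": 0}
    - {"jaw": 1, "travel": [0, 0, 0.019], "twist": 0}
    - {"jaw": 1, "travel": [0, 0, 0.019], "twist": 0}

```text
t: 4.25
eef_pos: [428.8, -35.7, -15.1]
tcp_rot: [-3.142, 0.0, 0.111]
ft_force: [0.2, -0.6, 0.4]
opening: 1.002
grip_force: 0.0
```

>>> drive_tool:
  targets:
    - {"jaw": 1, "travel": [0, 0, 0.001], "twist": 0}
    - {"jaw": 1, "travel": [0, 0, 0.002], "twist": 0}
    - {"jaw": 1, "travel": [0, 0, 0.003], "twist": 0}
    - {"jaw": 1, "travel": [0, 0, 0.003], "twist": 0}

```text
t: 4.58
eef_pos: [428.9, -35.7, -18.0]
tcp_rot: [3.142, 0.0, 0.111]
ft_force: [0.4, -0.5, 0.5]
opening: 1.002
grip_force: 0.0
```

>>> drive_tool:
  targets:
    - {"jaw": 0.6, "travel": [0, 0, 0], "twist": 0}
    - {"jaw": 0.6, "travel": [0, 0, 0], "twist": 0}
    - {"jaw": 0.6, "travel": [0, 0, 0], "twist": 0}
    - {"jaw": 0.6, "travel": [0, 0, 0], "twist": 0}
    - {"jaw": 0.6, "travel": [0, 0, 0], "twist": 0}
    - {"jaw": 0.6, "travel": [0, 0, 0], "twist": 0}
    - {"jaw": 0.6, "travel": [0, 0, 0], "twist": 0}
    - {"jaw": 0.6, "travel": [0, 0, 0], "twist": 0}

```text
t: 5.25
eef_pos: [429.0, -35.7, -17.8]
tcp_rot: [3.141, -0.0, 0.111]
ft_force: [-0.3, -0.8, 0.3]
opening: 0.686
grip_force: 30.0
```

>>> drive_tool:
  targets:
    - {"jaw": 0.6, "travel": [0, 0, -0.01], "twist": 0}
    - {"jaw": 0.6, "travel": [0, 0, -0.03], "twist": 0}
    - {"jaw": 0.6, "travel": [0, 0, -0.05], "twist": 0}
    - {"jaw": 0.6, "travel": [0.01, 0.018, -0.07], "twist": 0}
    - {"jaw": 0.6, "travel": [0.025, 0.045, -0.08], "twist": 0}
    - {"jaw": 0.6, "travel": [0.043, 0.078, -0.08], "twist": 0}
    - {"jaw": 0.6, "travel": [0.06, 0.109, -0.08], "twist": 0}
    - {"jaw": 0.6, "travel": [0.075, 0.137, -0.08], "twist": 0}

```text
t: 5.92
eef_pos: [519.4, -165.3, 62.2]
tcp_rot: [3.141, -0.0, 0.111]
ft_force: [0.6, 1.1, -4.6]
opening: 0.683
grip_force: 30.0
```

>>> drive_tool:
  targets:
    - {"jaw": 0.6, "travel": [0.014, 0.026, 0], "twist": 0}
    - {"jaw": 0.6, "travel": [0.024, 0.044, 0.004], "twist": 0}
    - {"jaw": 0.6, "travel": [0.03, 0.055, 0.01], "twist": 0}
    - {"jaw": 0.6, "travel": [0.0325, 0.059, 0.018], "twist": 0}
    - {"jaw": 0.6, "travel": [0.0325, 0.059, 0.026], "twist": 0}
    - {"jaw": 0.6, "travel": [0.0325, 0.059, 0.03], "twist": 0}
    - {"jaw": 0.6, "travel": [0.0325, 0.059, 0.032], "twist": 0}
    - {"jaw": 0.6, "travel": [0.0325, 0.059, 0.032], "twist": 0}

```text
t: 6.58
eef_pos: [556.7, -217.5, 29.6]
tcp_rot: [-3.141, 0.001, 0.112]
ft_force: [-0.8, -0.3, -4.5]
opening: 0.685
grip_force: 30.0
```

Run:
```python
from h import *
s=read_camera("side"); t=read_camera("top"); np.save("s1.npy",s,allow_pickle=True)
S=state(); print(S["eef_pos"],S["tcp_rot"],S["ft_force"])
p=S["eef_pos"]; go(557.7,-218.6,18,.111)
def pic(c,x0,x1,y0,y1,sc,pts):
    im=bgr(c)[y0:y1,x0:x1]; im=cv2.resize(im,None,fx=sc,fy=sc,interpolation=cv2.INTER_CUBIC); im=(255*(im/255.)**.6).astype(np.uint8)
    for u,v in proj(c,pts): cv2.circle(im,(int((u-x0+.5)*sc),int((v-y0+.5)*sc)),1,(0,255,255),-1)
    return im
ring=lambda x,y,z,r:[[x+r*np.cos(a),y+r*np.sin(a),z] for a in np.linspace(0,6.28,40)]
zs=p[2]+17.9
cv2.imwrite("pics/m5.png",np.hstack([pic(s,300,380,175,250,6,ring(557.7,-218.6,36,40)+ring(p[0],p[1],zs+12,33)),pic(t,370,420,210,285,6,ring(557.7,-218.6,36,40)+ring(p[0],p[1],zs+12,33))]))
```

```text
[ 557.33921067 -218.02748289   30.40792084] [3.14151322e+00 2.65253960e-05 1.11522571e-01] [-0.40446845 -0.45918646 -4.09187691]
from [ 557.3 -218.    30.4] yaw 0.112 travel [0.0003 0.0006 0.0124] twist 0.001 t 6.68
```

View pics/m5.png

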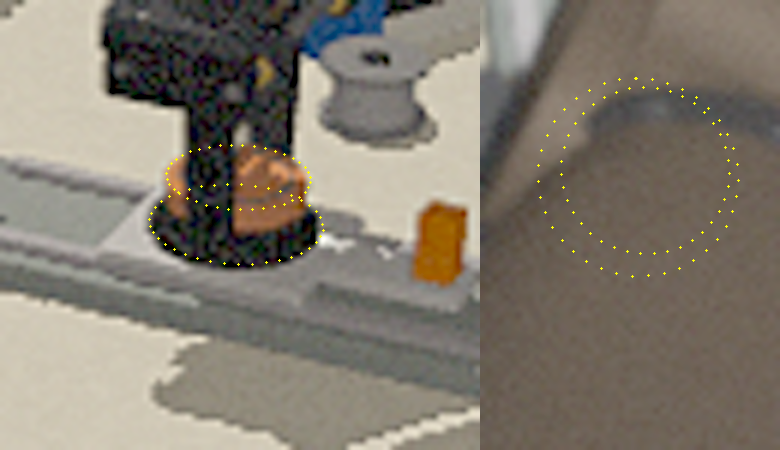

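The side view shows the held disc (238,178) on its model ring and directly over the plate's ring (236,215). It is aligned within about 1 mm, so I'm lowering.

>>> drive_tool:
  targets:
    - {"jaw": 0.6, "travel": [0.0003, 0.0005, 0.004], "twist": 0}
    - {"jaw": 0.6, "travel": [0.0003, 0.0005, 0.008], "twist": 0}
    - {"jaw": 0.6, "travel": [0.0003, 0.0005, 0.01], "twist": 0}
    - {"jaw": 0.6, "travel": [0.0003, 0.0005, 0.011], "twist": 0}
    - {"jaw": 0.6, "travel": [0.0003, 0.0005, 0.0115], "twist": 0}
    - {"jaw": 0.6, "travel": [0.0003, 0.0005, 0.0115], "twist": 0}

```text
t: 7.18
eef_pos: [557.7, -219.1, 18.6]
tcp_rot: [-3.142, 0.0, 0.111]
ft_force: [0.8, 0.5, -4.7]
opening: 0.686
grip_force: 30.0
```

>>> drive_tool:
  targets:
    - {"jaw": 0.6, "travel": [0, 0, 0.0003], "twist": 0}
    - {"jaw": 0.6, "travel": [0, 0, 0.0006], "twist": 0}
    - {"jaw": 0.6, "travel": [0, 0, 0.0009], "twist": 0}
    - {"jaw": 0.6, "travel": [0, 0, 0.0009], "twist": 0}

```text
t: 7.52
eef_pos: [557.8, -219.2, 18.2]
tcp_rot: [3.141, -0.0, 0.111]
ft_force: [-1.4, 1.1, 3.0]
opening: 0.688
grip_force: 30.0
```

>>> drive_tool:
  targets:
    - {"jaw": 0.9, "travel": [0, 0, -0.0005], "twist": 0}
    - {"jaw": 0.9, "travel": [0, 0, -0.0005], "twist": 0}
    - {"jaw": 0.9, "travel": [0, 0, -0.0005], "twist": 0}
    - {"jaw": 0.9, "travel": [0, 0, -0.0005], "twist": 0}
    - {"jaw": 0.9, "travel": [0, 0, -0.001], "twist": 0}
    - {"jaw": 0.9, "travel": [0, 0, -0.02], "twist": 0}
    - {"jaw": 0.9, "travel": [0, 0, -0.05], "twist": 0}
    - {"jaw": 0.6, "travel": [0, 0, -0.09], "twist": 0}

```text
t: 8.18
eef_pos: [556.7, -218.5, 106.7]
tcp_rot: [-3.139, 0.004, 0.111]
ft_force: [0.6, -0.3, 0.3]
opening: 0.869
grip_force: 0.0
```

>>> drive_tool:
  targets:
    - {"jaw": 0.5, "travel": [-0.002, -0.3, -0.02], "twist": 0}
    - {"jaw": 0.5, "travel": [-0.002, -0.3, -0.02], "twist": 0}
    - {"jaw": 0.5, "travel": [-0.002, -0.3, -0.02], "twist": 0}
    - {"jaw": 0.5, "travel": [-0.002, -0.3, -0.02], "twist": 0.03}
    - {"jaw": 0.5, "travel": [-0.002, -0.3, -0.02], "twist": 0.06}
    - {"jaw": 0.5, "travel": [-0.002, -0.3, -0.02], "twist": 0.064}
    - {"jaw": 0.5, "travel": [-0.002, -0.3, -0.02], "twist": 0.064}
    - {"jaw": 0.5, "travel": [-0.002, -0.3, -0.02], "twist": 0.064}

```text
t: 8.85
eef_pos: [521.6, 83.4, 128.3]
tcp_rot: [-3.141, -0.0, 0.05]
ft_force: [0.1, -0.2, 0.6]
opening: 0.502
grip_force: 0.0
```

```bash
cat >> h.py <<'E'
def pic(c,x0,x1,y0,y1,sc,pts,g=.6):
    im=bgr(c)[y0:y1,x0:x1]; im=cv2.resize(im,None,fx=sc,fy=sc,interpolation=cv2.INTER_CUBIC); im=(255*(im/255.)**g).astype(np.uint8)
    if len(pts):
        for u,v in proj(c,pts): cv2.circle(im,(int((u-x0+.5)*sc),int((v-y0+.5)*sc)),1,(0,255,255),-1)
    return im
ring=lambda x,y,z,r:[[x+r*np.cos(a),y+r*np.sin(a),z] for a in np.linspace(0,6.28,40)]
def sink(c,z,box):
    f=c["frame"].astype(int); R,G,B=f[...,0],f[...,1],f[...,2]; k=np.zeros(R.shape,np.uint8); x0,x1,y0,y1=box
    k[y0:y1,x0:x1]=((R-B>45)&(R-G>30))[y0:y1,x0:x1]; M=cv2.moments(k,True); q=(M["m10"]/M["m00"],M["m01"]/M["m00"])
    return np.round(q,2),k.sum(),unproj(c,[q],z)[0].round(1)
E
python3 - <<'E'
from h import *
t=read_camera("top"); s=read_camera("side"); np.save("t2.npy",t,allow_pickle=True)
print(sink(t,47,(375,420,215,262)),sink(s,45,(315,365,190,225)))
go(493.5,331.9,100,.047)
E
```

```text
(array([396.56, 238.39]), np.uint64(643), array([ 557.9, -218.7,   47. ])) (array([338.47, 209.16]), np.uint64(285), array([ 558.2, -216.1,   45. ]))
from [522.4  80.7 128. ] yaw 0.05 travel [-0.0162 -0.2523  0.028 ] twist 0.003 t 8.95
```

>>> drive_tool:
  targets:
    - {"jaw": 0.5, "travel": [-0.016, -0.252, 0.02], "twist": 0.003}
    - {"jaw": 0.5, "travel": [-0.016, -0.252, 0.02], "twist": 0.003}
    - {"jaw": 0.5, "travel": [-0.016, -0.252, 0.02], "twist": 0.003}
    - {"jaw": 0.5, "travel": [-0.016, -0.252, 0.02], "twist": 0.003}
    - {"jaw": 0.5, "travel": [-0.016, -0.252, 0.03], "twist": 0.003}
    - {"jaw": 0.5, "travel": [-0.016, -0.252, 0.035], "twist": 0.003}
    - {"jaw": 0.5, "travel": [-0.016, -0.252, 0.04], "twist": 0.003}
    - {"jaw": 0.5, "travel": [-0.016, -0.252, 0.04], "twist": 0.003}

```text
t: 9.62
eef_pos: [494.5, 330.2, 85.9]
tcp_rot: [3.14, 0.002, 0.046]
ft_force: [0.2, -1.0, 0.5]
opening: 0.502
grip_force: 0.0
```

>>> drive_tool:
  targets:
    - {"jaw": 0.5, "travel": [0, 0, 0], "twist": 0}
    - {"jaw": 0.5, "travel": [0, 0, 0], "twist": 0}

```text
t: 9.78
eef_pos: [495.7, 328.0, 88.0]
tcp_rot: [3.141, -0.0, 0.042]
ft_force: [-0.0, -0.1, -0.5]
opening: 0.5
grip_force: 0.0
```

Run:
```python
from h import *
go(493.5,331.9,26,.047)
s=read_camera("side"); t=read_camera("top"); p=state()["eef_pos"]+[0,0,22]
tip=[p+[x,sg*y,0] for sg in(-1,1) for y in(23.7,35.7) for x in(-10,10)]
disc=[[493.5+30*np.cos(a),331.9+y,38+30*np.sin(a)] for y in(-6,6) for a in np.linspace(-.3,3.44,25)]
cv2.imwrite("pics/m6.png",np.hstack([pic(s,200,280,265,340,6,tip+disc),pic(t,150,200,235,310,6,disc)]))
```

```text
from [495.7 328.   88. ] yaw 0.042 travel [-0.002 -0.004  0.062] twist -0.005 t 9.78
```

View pics/m6.png

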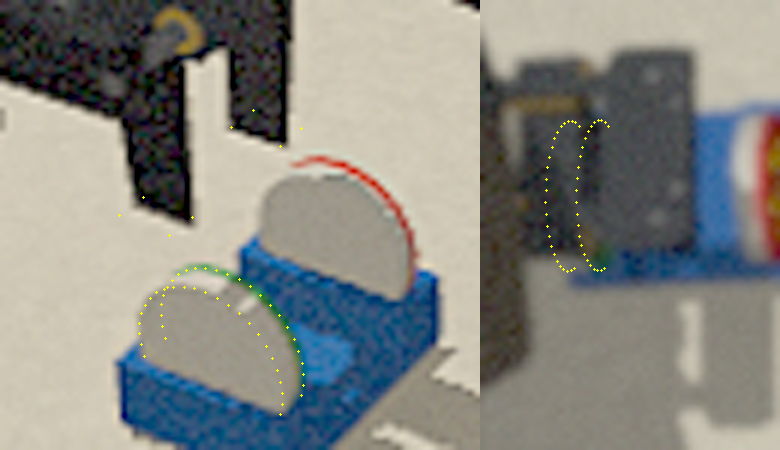

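The side view shows both fingers straddling the module's line, with tips at crop (165,215) and (260,140). The module (220,340) fits its model rings, so I'm descending.

>>> drive_tool:
  targets:
    - {"jaw": 0.5, "travel": [-0.002, -0.004, 0.01], "twist": -0.005}
    - {"jaw": 0.5, "travel": [-0.002, -0.004, 0.025], "twist": -0.005}
    - {"jaw": 0.5, "travel": [-0.002, -0.004, 0.04], "twist": -0.005}
    - {"jaw": 0.5, "travel": [-0.002, -0.004, 0.052], "twist": -0.005}
    - {"jaw": 0.5, "travel": [-0.002, -0.004, 0.06], "twist": -0.005}
    - {"jaw": 0.5, "travel": [-0.002, -0.004, 0.062], "twist": -0.005}
    - {"jaw": 0.5, "travel": [-0.002, -0.004, 0.062], "twist": -0.005}
    - {"jaw": 0.3, "travel": [-0.002, -0.004, 0.062], "twist": -0.005}

```text
t: 10.55
eef_pos: [493.0, 333.8, 26.1]
tcp_rot: [-3.141, -0.0, 0.049]
ft_force: [0.1, 0.6, 0.2]
opening: 0.467
grip_force: 0.0
```

>>> drive_tool:
  targets:
    - {"jaw": 0.05, "travel": [0, 0, 0], "twist": 0}
    - {"jaw": 0.05, "travel": [0, 0, 0], "twist": 0}
    - {"jaw": 0.05, "travel": [0, 0, 0], "twist": 0}
    - {"jaw": 0.05, "travel": [0, 0, 0], "twist": 0}
    - {"jaw": 0.05, "travel": [0, 0, 0], "twist": 0}
    - {"jaw": 0.05, "travel": [0, 0, 0], "twist": 0}
    - {"jaw": 0.05, "travel": [0, 0, 0], "twist": 0}
    - {"jaw": 0.05, "travel": [0, 0, 0], "twist": 0}

```text
t: 11.22
eef_pos: [492.6, 332.8, 25.6]
tcp_rot: [3.14, 0.001, 0.049]
ft_force: [1.6, -6.2, 0.8]
opening: 0.125
grip_force: 29.8
```

>>> drive_tool:
  targets:
    - {"jaw": 0.05, "travel": [0, 0, -0.01], "twist": 0}
    - {"jaw": 0.05, "travel": [0, 0, -0.03], "twist": 0}
    - {"jaw": 0.05, "travel": [0, 0, -0.055], "twist": 0}
    - {"jaw": 0.05, "travel": [0, 0, -0.08], "twist": 0}
    - {"jaw": 0.05, "travel": [0.003, 0.015, -0.1], "twist": 0.01}
    - {"jaw": 0.05, "travel": [0.01, 0.043, -0.105], "twist": 0.03}
    - {"jaw": 0.05, "travel": [0.017, 0.078, -0.105], "twist": 0.05}
    - {"jaw": 0.05, "travel": [0.026, 0.116, -0.105], "twist": 0.07}

```text
t: 11.88
eef_pos: [524.3, 218.7, 131.7]
tcp_rot: [-3.141, -0.002, -0.02]
ft_force: [1.9, 0.6, -0.8]
opening: 0.13
grip_force: 30.0
```

Run:
```python
from h import *
go(583,2.1,130,-.09)
```

```text
from [524.3 218.7 131.7] yaw -0.02 travel [0.063  0.2154 0.0017] twist 0.07 t 11.88
```

>>> drive_tool:
  targets:
    - {"jaw": 0.05, "travel": [0.011, 0.037, 0], "twist": 0.02}
    - {"jaw": 0.05, "travel": [0.022, 0.074, 0], "twist": 0.04}
    - {"jaw": 0.05, "travel": [0.033, 0.111, 0], "twist": 0.06}
    - {"jaw": 0.05, "travel": [0.043, 0.146, 0], "twist": 0.07}
    - {"jaw": 0.05, "travel": [0.051, 0.176, 0], "twist": 0.07}
    - {"jaw": 0.05, "travel": [0.057, 0.196, 0], "twist": 0.07}
    - {"jaw": 0.05, "travel": [0.061, 0.209, 0], "twist": 0.07}
    - {"jaw": 0.05, "travel": [0.063, 0.215, 0], "twist": 0.07}

```text
t: 12.55
eef_pos: [583.1, 1.4, 130.9]
tcp_rot: [3.142, -0.0, -0.093]
ft_force: [0.6, -0.7, -0.9]
opening: 0.124
grip_force: 30.0
```

>>> drive_tool:
  targets:
    - {"jaw": 0.05, "travel": [0, 0, 0], "twist": 0}
    - {"jaw": 0.05, "travel": [0, 0, 0], "twist": 0}
    - {"jaw": 0.05, "travel": [0, 0, 0], "twist": 0}

```text
t: 12.8
eef_pos: [582.5, 4.1, 130.8]
tcp_rot: [-3.142, 0.0, -0.09]
ft_force: [0.2, 0.1, -1.0]
opening: 0.125
grip_force: 30.0
```

Run:
```python
from h import *
go(583,2.1,80,-.09)
s=read_camera("side"); p=state()["eef_pos"]; a=-.09; zc=p[2]+12.4
ex=np.array([np.cos(a),np.sin(a),0]); ey=np.array([-np.sin(a),np.cos(a),0]); ez=np.array([0,0,1.])
O=np.array([585,16,0]); q=np.linspace(0,6.28,40)
held=[np.array([p[0]+.9,p[1],zc])+30*np.cos(w)*ex+30*np.sin(w)*ez+sg*6*ey for w in q for sg in(-1,1)]
seat=[O+ez*75+30*np.cos(w)*ex+30*np.sin(w)*(ey+ez)/2**.5 +6*sg*(ey-ez)/2**.5 for w in q for sg in (1,)]
pins=[O+sx*19.5*ex+ey*(-15.5-9.2*k)+ez*(51.1+9.2*k) for sx in(-1,1) for k in np.linspace(0,1,5)]
cv2.imwrite("pics/m7.png",pic(s,235,335,160,275,5,held+seat+pins))
```

```text
from [582.5   4.1 130.8] yaw -0.09 travel [0.0007 0.0019 0.0508] twist 0.0 t 12.8
```

View pics/m7.png

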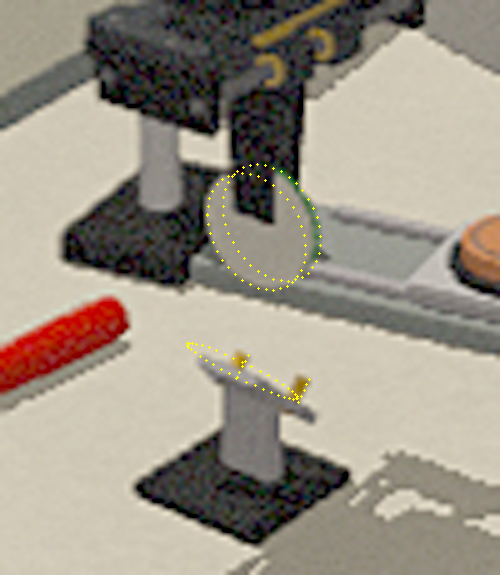

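The side view shows the held module (264,228) on its model rings. The rest's pins at (240,362) and (301,388) are within 1 px of prediction, so the rest pose is good.

>>> drive_tool:
  targets:
    - {"jaw": 0.05, "travel": [0.0007, 0.002, 0.012], "twist": 0}
    - {"jaw": 0.05, "travel": [0.0007, 0.002, 0.026], "twist": 0}
    - {"jaw": 0.05, "travel": [0.0007, 0.002, 0.038], "twist": 0}
    - {"jaw": 0.05, "travel": [0.0007, 0.002, 0.046], "twist": 0}
    - {"jaw": 0.05, "travel": [0.0007, 0.002, 0.05], "twist": 0}
    - {"jaw": 0.05, "travel": [0.0007, 0.002, 0.051], "twist": 0}
    - {"jaw": 0.05, "travel": [0.0007, 0.002, 0.051], "twist": 0}

```text
t: 13.43
eef_pos: [583.4, 1.1, 79.9]
tcp_rot: [3.142, -0.0, -0.091]
ft_force: [0.2, -0.5, -0.3]
opening: 0.121
grip_force: 30.0
```

>>> drive_tool:
  targets:
    - {"jaw": 0.05, "travel": [0, 0, 0.0005], "twist": 0}
    - {"jaw": 0.05, "travel": [0, 0, 0.001], "twist": 0}
    - {"jaw": 0.05, "travel": [0, 0, 0.0015], "twist": 0}
    - {"jaw": 0.05, "travel": [0, 0, 0.002], "twist": 0}
    - {"jaw": 0.05, "travel": [0, 0, 0.002], "twist": 0}

```text
t: 13.85
eef_pos: [583.3, 0.7, 77.9]
tcp_rot: [3.142, -0.0, -0.091]
ft_force: [-0.3, -0.6, -1.2]
opening: 0.122
grip_force: 30.0
```

>>> drive_tool:
  targets:
    - {"jaw": 0.05, "travel": [0, 0, 0.0005], "twist": 0}
    - {"jaw": 0.05, "travel": [0, 0, 0.001], "twist": 0}
    - {"jaw": 0.05, "travel": [0, 0, 0.0015], "twist": 0}
    - {"jaw": 0.05, "travel": [0, 0, 0.0015], "twist": 0}

```text
t: 14.18
eef_pos: [583.2, 0.8, 76.2]
tcp_rot: [3.142, 0.0, -0.091]
ft_force: [-0.5, -0.5, -1.3]
opening: 0.125
grip_force: 30.0
```

>>> drive_tool:
  targets:
    - {"jaw": 0.05, "travel": [0, 0, 0.0005], "twist": 0}
    - {"jaw": 0.05, "travel": [0, 0, 0.001], "twist": 0}
    - {"jaw": 0.05, "travel": [0, 0, 0.0015], "twist": 0}
    - {"jaw": 0.05, "travel": [0, 0, 0.0015], "twist": 0}

```text
t: 14.52
eef_pos: [583.3, 0.8, 74.6]
tcp_rot: [3.142, 0.0, -0.091]
ft_force: [-0.6, 0.8, 0.1]
opening: 0.124
grip_force: 30.0
```

>>> drive_tool:
  targets:
    - {"jaw": 0.05, "travel": [0, 0, 0.0004], "twist": 0}
    - {"jaw": 0.05, "travel": [0, 0, 0.0008], "twist": 0}
    - {"jaw": 0.05, "travel": [0, 0, 0.001], "twist": 0}
    - {"jaw": 0.05, "travel": [0, 0, 0.001], "twist": 0}

```text
t: 14.85
eef_pos: [583.5, 0.8, 74.0]
tcp_rot: [3.141, -0.001, -0.091]
ft_force: [0.1, 0.3, 2.4]
opening: 0.121
grip_force: 30.0
```

>>> drive_tool:
  targets:
    - {"jaw": 0.42, "travel": [0, 0, 0], "twist": 0}
    - {"jaw": 0.42, "travel": [0, -0.0025, 0], "twist": 0}
    - {"jaw": 0.42, "travel": [0, -0.005, 0], "twist": 0}
    - {"jaw": 0.42, "travel": [0, -0.0075, 0], "twist": 0}
    - {"jaw": 0.42, "travel": [0, -0.01, 0], "twist": 0}
    - {"jaw": 0.42, "travel": [0, -0.013, 0], "twist": 0}
    - {"jaw": 0.42, "travel": [0, -0.016, 0], "twist": 0}
    - {"jaw": 0.42, "travel": [0, -0.019, 0], "twist": 0}

```text
t: 15.52
eef_pos: [585.0, 20.1, 73.7]
tcp_rot: [3.142, 0.0, -0.091]
ft_force: [-0.7, 0.3, 0.5]
opening: 0.421
grip_force: 0.1
```

>>> drive_tool:
  targets:
    - {"jaw": 0.42, "travel": [0, -0.003, 0], "twist": 0}
    - {"jaw": 0.42, "travel": [0, -0.006, 0], "twist": 0}
    - {"jaw": 0.42, "travel": [0, -0.009, 0], "twist": 0}
    - {"jaw": 0.42, "travel": [0, -0.012, 0], "twist": 0}
    - {"jaw": 0.42, "travel": [0, -0.016, 0], "twist": 0}
    - {"jaw": 0.42, "travel": [0, -0.02, 0], "twist": 0}
    - {"jaw": 0.42, "travel": [0, -0.023, 0], "twist": 0}
    - {"jaw": 0.42, "travel": [0, -0.023, 0], "twist": 0}

```text
t: 16.18
eef_pos: [587.1, 43.2, 73.8]
tcp_rot: [3.142, -0.0, -0.091]
ft_force: [0.7, 0.5, -0.1]
opening: 0.42
grip_force: 0.0
```

>>> drive_tool:
  targets:
    - {"jaw": 0.42, "travel": [0, 0, -0.02], "twist": 0}
    - {"jaw": 0.6, "travel": [0, -0.02, -0.05], "twist": 0}
    - {"jaw": 0.9, "travel": [0, -0.05, -0.08], "twist": -0.125}
    - {"jaw": 0.9, "travel": [0, -0.09, -0.08], "twist": -0.25}
    - {"jaw": 0.9, "travel": [0, -0.12, -0.08], "twist": -0.375}
    - {"jaw": 0.9, "travel": [0, -0.14, -0.08], "twist": -0.5}
    - {"jaw": 0.9, "travel": [0, -0.15, -0.08], "twist": -0.625}
    - {"jaw": 0.9, "travel": [0, -0.15, -0.08], "twist": -0.75}

```text
t: 16.85
eef_pos: [600.6, 194.3, 153.7]
tcp_rot: [-3.142, -0.0, 0.667]
ft_force: [0.0, 0.0, -0.1]
opening: 0.856
grip_force: 0.0
```

```bash
cat >> h.py <<'E'
def green(c,box):
    f=c["frame"].astype(int); R,G,B=f[...,0],f[...,1],f[...,2]; k=np.zeros(R.shape,np.uint8); x0,x1,y0,y1=box
    k[y0:y1,x0:x1]=((G>R+8)&(G>B+8)|((R>B+35)&(G>B+25)&(R+G+B<330)))[y0:y1,x0:x1]
    k=cv2.morphologyEx(k,cv2.MORPH_OPEN,np.ones((2,2),np.uint8)); n,l,st,ce=cv2.connectedComponentsWithStats(k)
    i=1+np.argmax(st[1:,4]); return ce[i].round(2),st[i].tolist(),(l==i)
E
python3 - <<'E'
from h import *
t=read_camera("top"); s=read_camera("side"); np.save("t3.npy",t,allow_pickle=True); np.save("s3.npy",s,allow_pickle=True)
a=-.09; ey=np.array([-np.sin(a),np.cos(a),0]); ex=np.array([np.cos(a),np.sin(a),0]); ez=np.array([0,0,1.]); n=(ez-ey)/2**.5; O=np.array([585,16,75])
face=np.array([O+6*n+30*np.cos(w)*ex+30*np.sin(w)*(ey+ez)/2**.5 for w in np.linspace(0,6.28,60)])
for c,b in((t,(270,330,200,260)),(s,(250,320,190,270))):
    g=green(c,b); P=proj(c,face); print(g[0],g[1],"exp c",P.mean(0),"bbox",P.min(0),P.max(0))
go(585,16,110,-.09+np.pi/2)
E
```

```text
[299.49 227.19] [288, 215, 23, 26, 485] exp c [299.2881682  225.88376082] bbox [289.61900429 213.26111407] [308.74259603 238.92237091]
[281.5 228. ] [280, 227, 4, 3, 8] exp c [284.99112252 229.33962177] bbox [274.15471274 223.76791131] [296.14206638 234.98912464]
from [600.6 192.6 153.6] yaw 0.662 travel [-0.1208  0.1297  0.0436] twist -0.819 t 16.95
```

>>> drive_tool:
  targets:
    - {"jaw": 0.9, "travel": [-0.025, 0.027, 0], "twist": -0.125}
    - {"jaw": 0.9, "travel": [-0.05, 0.054, 0], "twist": -0.25}
    - {"jaw": 0.9, "travel": [-0.075, 0.08, 0], "twist": -0.375}
    - {"jaw": 0.9, "travel": [-0.095, 0.1, 0], "twist": -0.5}
    - {"jaw": 0.9, "travel": [-0.11, 0.116, 0.01], "twist": -0.625}
    - {"jaw": 0.9, "travel": [-0.119, 0.126, 0.025], "twist": -0.75}
    - {"jaw": 0.9, "travel": [-0.1215, 0.129, 0.035], "twist": -0.819}
    - {"jaw": 0.9, "travel": [-0.1215, 0.129, 0.0436], "twist": -0.819}

```text
t: 17.62
eef_pos: [583.3, 13.8, 109.5]
tcp_rot: [-3.141, 0.0, 1.474]
ft_force: [0.7, 0.7, -0.3]
opening: 0.899
grip_force: 0.0
```

>>> drive_tool:
  targets:
    - {"jaw": 0.9, "travel": [0, 0, 0], "twist": 0}
    - {"jaw": 0.9, "travel": [0, 0, 0], "twist": 0}

```text
t: 17.78
eef_pos: [583.6, 15.8, 110.0]
tcp_rot: [-3.141, 0.0, 1.473]
ft_force: [-0.3, 0.3, 0.6]
opening: 0.9
grip_force: 0.0
```

Run:
```python
from h import *
go(584,16,50,-.09+np.pi/2)
t=read_camera("top"); print(green(t,(270,330,200,260))[:2])
```

```text
from [583.6  15.8 110. ] yaw 1.473 travel [0.0002 0.0004 0.06  ] twist -0.008 t 17.78Traceback (most recent call last):
  File "<stdin>", line 3, in <module>
  File "h.py", line 35, in green
    i=1+np.argmax(st[1:,4]); return ce[i].round(2),st[i].tolist(),(l==i)
        ~~~~~~~~~^^^^^^^^^^
    return _wrapfunc(a, 'argmax', axis=axis, out=out, **kwds)
    return bound(*args, **kwds)
ValueError: attempt to get argmax of an empty sequence
```

>>> drive_tool:
  targets:
    - {"jaw": 0.9, "travel": [0, 0, 0.015], "twist": -0.008}
    - {"jaw": 0.9, "travel": [0, 0, 0.03], "twist": -0.008}
    - {"jaw": 0.9, "travel": [0, 0, 0.044], "twist": -0.008}
    - {"jaw": 0.9, "travel": [0, 0, 0.054], "twist": -0.008}
    - {"jaw": 0.9, "travel": [0, 0, 0.059], "twist": -0.008}
    - {"jaw": 0.9, "travel": [0, 0, 0.06], "twist": -0.008}
    - {"jaw": 0.75, "travel": [0, 0, 0.06], "twist": -0.008}
    - {"jaw": 0.7, "travel": [0, 0, 0.06], "twist": -0.008}

```text
t: 18.5
eef_pos: [584.1, 15.7, 50.9]
tcp_rot: [3.14, 0.0, 1.486]
ft_force: [0.6, 0.6, 0.1]
opening: 0.81
grip_force: 0.0
```

>>> drive_tool:
  targets:
    - {"jaw": 0.5, "travel": [0, 0, 0], "twist": 0}
    - {"jaw": 0.5, "travel": [0, 0, 0], "twist": 0}
    - {"jaw": 0.5, "travel": [0, 0, 0], "twist": 0}
    - {"jaw": 0.5, "travel": [0, 0, 0], "twist": 0}
    - {"jaw": 0.5, "travel": [0, 0, 0], "twist": 0}
    - {"jaw": 0.5, "travel": [0, 0, 0], "twist": 0}
    - {"jaw": 0.5, "travel": [0, 0, 0], "twist": 0}
    - {"jaw": 0.5, "travel": [0, 0, 0], "twist": 0}

```text
t: 19.17
eef_pos: [584.5, 15.7, 50.8]
tcp_rot: [3.139, -0.0, 1.486]
ft_force: [2.9, 3.0, 6.3]
opening: 0.623
grip_force: 30.0
```

>>> drive_tool:
  targets:
    - {"jaw": 0.5, "travel": [0, 0, -0.006], "twist": 0}
    - {"jaw": 0.5, "travel": [0, 0, -0.018], "twist": 0}
    - {"jaw": 0.5, "travel": [0, 0, -0.036], "twist": 0}
    - {"jaw": 0.5, "travel": [0, 0, -0.055], "twist": 0}
    - {"jaw": 0.5, "travel": [0.01, -0.017, -0.065], "twist": 0}
    - {"jaw": 0.5, "travel": [0.025, -0.042, -0.065], "twist": 0}
    - {"jaw": 0.5, "travel": [0.043, -0.07, -0.065], "twist": 0}
    - {"jaw": 0.5, "travel": [0.058, -0.096, -0.065], "twist": 0}

```text
t: 19.83
eef_pos: [490.8, 82.0, 115.2]
tcp_rot: [-3.14, 0.0, 1.485]
ft_force: [1.0, 0.4, -0.3]
opening: 0.624
grip_force: 30.0
```

>>> drive_tool:
  targets:
    - {"jaw": 0.5, "travel": [0.01, -0.017, 0], "twist": 0}
    - {"jaw": 0.5, "travel": [0.016, -0.025, 0.01], "twist": 0}
    - {"jaw": 0.5, "travel": [0.016, -0.025, 0.025], "twist": 0}
    - {"jaw": 0.5, "travel": [0.016, -0.025, 0.04], "twist": 0}
    - {"jaw": 0.5, "travel": [0.016, -0.025, 0.055], "twist": 0}
    - {"jaw": 0.5, "travel": [0.016, -0.025, 0.065], "twist": 0}
    - {"jaw": 0.5, "travel": [0.016, -0.025, 0.07], "twist": 0}
    - {"jaw": 0.5, "travel": [0.016, -0.025, 0.07], "twist": 0}

```text
t: 20.5
eef_pos: [468.5, 99.5, 44.3]
tcp_rot: [-3.139, 0.001, 1.486]
ft_force: [-0.7, -0.1, -0.8]
opening: 0.624
grip_force: 30.0
```

Run:
```python
from h import *
s=read_camera("side"); S=state(); p=S["eef_pos"]; print(p,S["opening"],S["grip_force"])
u,v=proj(s,[p+[0,0,24.2]])[0]; print(u,v); x0,y0=int(u)-22,int(v)-20
# ascii thumbnail: W white, G green, K dark, . bench
f=s["frame"].astype(int)
for r in range(y0,y0+42,1):
    print(r,"".join("G" if f[r,c,1]>f[r,c,0]+8 and f[r,c,1]>f[r,c,2]+8 else "K" if f[r,c].sum()<110 else "." if f[r,c,0]-f[r,c,2]>22 and f[r,c].sum()>380 else "o" for c in range(x0,x0+46)))
```

```text
[468.88784232  99.51216021  45.00202771] 0.6239211934469054 29.99989092350006
306.74500558788674 262.5467202759159
242 oooooooKKKKKKKKo..........oKKKKKKKKooooooooKKK
243 oooooooKKKKKKKKo..........oKKKKKKKKooooooooKKK
244 oooooooKKKKKKKKo.............oKKKKKooKKKKKoKKK
245 oooooooKKKKKKKKo...............oKKKKKKKKKoooKK
246 oooooooKKKKKKKKo................oKKKKKKKKo.oKK
247 oooooooKKKKKKKKo................oKKKKKKKKo.oKK
248 oooooooKKKKKKKKo................oKKKKKKKK..oKK
249 oooooooKKKKKKKKo................oKKKKKKKK..oKK
250 oooooooKKKKKGKKo................oKKKKKKKK..oKK
251 ooooooooKKKKKKKo................oKKKKKKKK...oK
252 ooooooooKKKGKKKKKo..............oKKKGKGKK.....
253 ooooooooKKKKKKKKGKooo...........oKKKKKKKK.....
254 ooooooooKKKKKKKKKKKKK...........oKKKKKKKo.....
255 KKoooooKKKKGGGKKKKKKK...........oKKKKKKK......
256 KKKKoKKKKKKGGGGGGKKKKo..........oKKKKKKK......
257 KKKKKKKKKKoooGGGGGGoo...........oKKKKKKK......
258 KKKKKKKKKKooooooGGGGG...........oKKKKKKK......
259 KKKKKKKKKoooooooooGGGGG.........oKKKKKKo......
260 KKKKKKKKKKoooooooooooGGGG.......oKKKGKKK......
261 KKGKKKKKKKKo
[... 456 characters left out ...]
......................oKo............
271 ................................o.............
272 ..............................................
273 ..............................................
274 ..............................................
275 ..............................................
276 ..............................................
277 ..............................................
278 .............ooo..............................
279 ............ooooo.............................
280 ...........oooooooo...........................
281 ..........oooooooooo..........................
282 .......ooooooooooooooo..o.....................
283 .......oooooooooooooooooooo...................
```

>>> drive_tool:
  targets:
    - {"jaw": 0.5, "travel": [0, 0, 0.012], "twist": 0}
    - {"jaw": 0.5, "travel": [0, 0, 0.025], "twist": 0}
    - {"jaw": 0.5, "travel": [0, 0, 0.035], "twist": 0}
    - {"jaw": 0.5, "travel": [0, 0, 0.041], "twist": 0}
    - {"jaw": 0.5, "travel": [0, 0, 0.043], "twist": 0}
    - {"jaw": 0.5, "travel": [0, 0, 0.045], "twist": 0}
    - {"jaw": 0.5, "travel": [0, 0, 0.0465], "twist": 0}
    - {"jaw": 0.5, "travel": [0, 0, 0.048], "twist": 0}

```text
t: 21.22
eef_pos: [469.7, 99.8, -2.3]
tcp_rot: [3.141, -0.0, 1.486]
ft_force: [-2.7, 7.3, 16.0]
opening: 0.626
grip_force: 30.0
```

>>> drive_tool:
  targets:
    - {"jaw": 0.5, "travel": [0, 0, 0.0015], "twist": 0}
    - {"jaw": 0.5, "travel": [0, 0, 0.003], "twist": 0}

```text
t: 21.38
eef_pos: [470.1, 100.2, -4.7]
tcp_rot: [3.139, -0.001, 1.486]
ft_force: [-0.6, 5.3, 12.2]
opening: 0.622
grip_force: 30.0
```

>>> drive_tool:
  targets:
    - {"jaw": 0.5, "travel": [0, 0, 0.0015], "twist": 0}
    - {"jaw": 0.5, "travel": [0, 0, 0.003], "twist": 0}
    - {"jaw": 0.5, "travel": [0, 0, 0.0045], "twist": 0}
    - {"jaw": 0.5, "travel": [0, 0, 0.006], "twist": 0}

```text
t: 21.72
eef_pos: [470.6, 100.1, -10.8]
tcp_rot: [3.138, -0.001, 1.486]
ft_force: [0.3, 3.6, 9.1]
opening: 0.624
grip_force: 30.0
```

>>> drive_tool:
  targets:
    - {"jaw": 0.5, "travel": [0, 0, 0.0015], "twist": 0}
    - {"jaw": 0.5, "travel": [0, 0, 0.003], "twist": 0}
    - {"jaw": 0.5, "travel": [0, 0, 0.004], "twist": 0}

```text
t: 21.97
eef_pos: [470.6, 100.0, -14.9]
tcp_rot: [3.138, -0.001, 1.486]
ft_force: [1.3, 4.8, 8.2]
opening: 0.624
grip_force: 30.0
```

>>> drive_tool:
  targets:
    - {"jaw": 0.5, "travel": [0, 0, 0.001], "twist": 0}
    - {"jaw": 0.5, "travel": [0, 0, 0.002], "twist": 0}
    - {"jaw": 0.5, "travel": [0, 0, 0.0025], "twist": 0}

```text
t: 22.22
eef_pos: [470.5, 99.9, -17.5]
tcp_rot: [3.139, -0.001, 1.486]
ft_force: [0.9, 3.4, 7.8]
opening: 0.625
grip_force: 30.0
```

>>> drive_tool:
  targets:
    - {"jaw": 0.72, "travel": [0, 0, 0], "twist": 0}
    - {"jaw": 0.72, "travel": [0, 0, 0], "twist": 0}
    - {"jaw": 0.72, "travel": [0, 0, 0], "twist": 0}
    - {"jaw": 0.72, "travel": [0, 0, 0], "twist": 0}

```text
t: 22.55
eef_pos: [469.3, 99.6, -18.3]
tcp_rot: [-3.141, 0.0, 1.486]
ft_force: [0.1, 0.6, -0.2]
opening: 0.715
grip_force: 0.0
```

>>> drive_tool:
  targets:
    - {"jaw": 0.8, "travel": [0, 0, -0.015], "twist": 0}
    - {"jaw": 0.9, "travel": [0, 0, -0.04], "twist": 0}
    - {"jaw": 0.9, "travel": [-0.04, 0, -0.08], "twist": 0.12}
    - {"jaw": 0.9, "travel": [-0.08, 0, -0.1], "twist": 0.24}
    - {"jaw": 0.9, "travel": [-0.12, 0, -0.1], "twist": 0.36}
    - {"jaw": 0.9, "travel": [-0.16, 0, -0.1], "twist": 0.48}
    - {"jaw": 0.9, "travel": [-0.19, 0, -0.1], "twist": 0.6}
    - {"jaw": 0.9, "travel": [-0.2, 0, -0.1], "twist": 0.72}

```text
t: 23.22
eef_pos: [452.2, -104.1, 82.1]
tcp_rot: [3.14, -0.0, 0.757]
ft_force: [0.2, 1.0, -0.1]
opening: 0.899
grip_force: 0.0
```

Run:
```python
from h import *
t=read_camera("top"); s=read_camera("side"); S=state(); print(S["eef_pos"],S["tcp_rot"][2])
f=t["frame"].astype(int); u,v=proj(t,[[469.3,99.6,12]])[0]; print(u,v)
for r in range(int(v)-18,int(v)+19):
    print(r,"".join("G" if f[r,c,1]>f[r,c,0]+8 and f[r,c,1]>f[r,c,2]+8 else "Y" if f[r,c,0]-f[r,c,2]>40 and f[r,c].sum()<380 else "K" if f[r,c].sum()<130 else "." for c in range(int(u)-22,int(u)+23)))
g=green(t,(int(u)-25,int(u)+25,int(v)-25,int(v)+25)); print(g[:2]); print(unproj(t,[g[0]],12))
h=cv2.convexHull(np.argwhere(g[2])[:,::-1].astype(np.int32)); e=cv2.minEnclosingCircle(h); print(e,unproj(t,[e[0]],12))
g=green(s,(260,350,230,310)); print(g[:2],unproj(s,[g[0]],12)); print("sink",sink(t,47,(375,420,215,262)))
```

```text
[ 452.1515326  -101.7195861    81.72193579] 0.7593066017237495
264.8743996845997 277.05353492349803
259 .............................................
260 .............................................
261 .............................................
262 .............................................
263 .............................................
264 .............................................
265 ...............GGGGGGGGG.....................
266 .............GGGGGGGGGGGGG...................
267 ............GGGGGGGGGGGGGGG..................
268 ...........GGGGGGGGGGGGGGGGG.................
269 ..........GGGGGGGGGGGGGGGGGGG................
270 .........GGGGGGGGGGYYYGGGGGGGG...............
271 ........GGGGGGGGGGGGGGGGGGGGGG...............
272 ........GGGGGYGGGGGGGGGGGGGGGGG..............
273 .......GGGGGGYGGGGGGGGGGGGGGGGG..............
274 .......GGGGGGGGGGGGGGGGGGYGGGGGG.............
275 .......GGGGGGGGGGGGGGGGGGYGGGGGG.............
276 .......GGGGGGGGGGGGGGGGGGGGGGGGG.............
277 .......GGGGGGGGGGGYYGGGGGGGGGGGG.............
278 .......GGGGGGGGGGGGYGGGGGGGGGGGG.............

[... 518 characters left out ...]
GGGGGGGGGG.....................
290 .............................................
291 .............................................
292 .............................................
293 .............................................
294 .............................................
295 .............................................
(array([261.79, 278.06]), [250, 266, 25, 25, 502])
[[466.89584608 107.12686019  12.        ]]
((261.5439453125, 278.0164794921875), 12.816201210021973) [[467.00591862 107.72942736  12.        ]]
(array([304.32, 286.86]), [292, 279, 26, 17, 321]) [[465.6112196  113.84073944  12.        ]]
sink (array([396.52, 238.42]), np.uint64(642), array([ 557.8, -218.6,   47. ]))
```

>>> drive_tool:
  targets:
    - {"jaw": 0.9, "travel": [0.028, -0.025, 0], "twist": 0.12}
    - {"jaw": 0.9, "travel": [0.056, -0.05, 0], "twist": 0.24}
    - {"jaw": 0.9, "travel": [0.084, -0.075, 0], "twist": 0.36}
    - {"jaw": 0.9, "travel": [0.11, -0.1, 0], "twist": 0.48}
    - {"jaw": 0.9, "travel": [0.135, -0.12, 0], "twist": 0.6}
    - {"jaw": 0.9, "travel": [0.15, -0.134, 0.01], "twist": 0.648}
    - {"jaw": 0.9, "travel": [0.157, -0.141, 0.03], "twist": 0.648}
    - {"jaw": 0.9, "travel": [0.157, -0.141, 0.04], "twist": 0.648}

```text
t: 23.98
eef_pos: [466.7, 114.3, 40.4]
tcp_rot: [-3.141, 0.001, 0.126]
ft_force: [-0.4, -0.2, -0.1]
opening: 0.899
grip_force: 0.0
```

>>> drive_tool:
  targets:
    - {"jaw": 0.9, "travel": [0, 0, 0], "twist": 0}
    - {"jaw": 0.9, "travel": [0, 0, 0], "twist": 0}
    - {"jaw": 0.9, "travel": [0, 0, 0], "twist": 0}

```text
t: 24.23
eef_pos: [467.8, 111.1, 42.1]
tcp_rot: [3.142, -0.0, 0.12]
ft_force: [-0.0, 0.1, -0.0]
opening: 0.902
grip_force: 0.0
```

Run:
```python
from h import *
go(469,108.5,-17,.111)
```

```text
from [467.8 111.1  42.1] yaw 0.12 travel [0.0009 0.0027 0.0591] twist 0.009 t 24.23
```

>>> drive_tool:
  targets:
    - {"jaw": 0.9, "travel": [0.001, 0.0027, 0.015], "twist": 0.009}
    - {"jaw": 0.9, "travel": [0.001, 0.0027, 0.03], "twist": 0.009}
    - {"jaw": 0.9, "travel": [0.001, 0.0027, 0.044], "twist": 0.009}
    - {"jaw": 0.9, "travel": [0.001, 0.0027, 0.053], "twist": 0.009}
    - {"jaw": 0.9, "travel": [0.001, 0.0027, 0.058], "twist": 0.009}
    - {"jaw": 0.8, "travel": [0.001, 0.0027, 0.059], "twist": 0.009}
    - {"jaw": 0.7, "travel": [0.001, 0.0027, 0.059], "twist": 0.009}
    - {"jaw": 0.65, "travel": [0.001, 0.0027, 0.059], "twist": 0.009}

```text
t: 24.9
eef_pos: [469.5, 108.2, -16.8]
tcp_rot: [3.141, -0.001, 0.109]
ft_force: [-0.2, 0.7, -0.3]
opening: 0.744
grip_force: 0.0
```

>>> drive_tool:
  targets:
    - {"jaw": 0.5, "travel": [0, 0, 0], "twist": 0}
    - {"jaw": 0.5, "travel": [0, 0, 0], "twist": 0}
    - {"jaw": 0.5, "travel": [0, 0, 0], "twist": 0}
    - {"jaw": 0.5, "travel": [0, 0, 0], "twist": 0}
    - {"jaw": 0.5, "travel": [0, 0, 0], "twist": 0}
    - {"jaw": 0.5, "travel": [0, 0, 0], "twist": 0}

```text
t: 25.4
eef_pos: [469.4, 108.3, -16.8]
tcp_rot: [3.141, -0.001, 0.109]
ft_force: [-0.4, 1.1, 6.0]
opening: 0.624
grip_force: 30.0
```

Run:
```python
from h import *
S=state(); print(S["eef_pos"],S["opening"],S["grip_force"],S["ft_force"]); go(557.8,-218.8,90,.111)
```

```text
[469.43805141 108.27479953 -16.83803793] 0.6242666807527597 30.001355409622192 [-0.38983228  1.08135541  6.00297227]
from [469.4 108.3 -16.8] yaw 0.109 travel [ 0.0523  0.3347 -0.1068] twist -0.002 t 25.4
```

>>> drive_tool:
  targets:
    - {"jaw": 0.5, "travel": [0, 0, -0.01], "twist": 0}
    - {"jaw": 0.5, "travel": [0, 0, -0.03], "twist": 0}
    - {"jaw": 0.5, "travel": [0.002, 0.01, -0.055], "twist": 0}
    - {"jaw": 0.5, "travel": [0.006, 0.035, -0.08], "twist": 0}
    - {"jaw": 0.5, "travel": [0.011, 0.07, -0.095], "twist": 0}
    - {"jaw": 0.5, "travel": [0.017, 0.108, -0.1], "twist": 0}
    - {"jaw": 0.5, "travel": [0.023, 0.146, -0.1], "twist": 0}
    - {"jaw": 0.5, "travel": [0.029, 0.184, -0.1], "twist": 0}

```text
t: 26.07
eef_pos: [518.2, -73.2, 84.1]
tcp_rot: [3.141, -0.001, 0.109]
ft_force: [1.2, 0.1, -1.6]
opening: 0.621
grip_force: 30.0
```

>>> drive_tool:
  targets:
    - {"jaw": 0.5, "travel": [0.006, 0.038, 0], "twist": 0}
    - {"jaw": 0.5, "travel": [0.011, 0.073, 0], "twist": 0}
    - {"jaw": 0.5, "travel": [0.016, 0.103, 0.005], "twist": 0}
    - {"jaw": 0.5, "travel": [0.02, 0.127, 0.015], "twist": 0}
    - {"jaw": 0.5, "travel": [0.023, 0.143, 0.025], "twist": 0}
    - {"jaw": 0.5, "travel": [0.0235, 0.151, 0.03], "twist": 0}
    - {"jaw": 0.5, "travel": [0.0235, 0.151, 0.033], "twist": 0}
    - {"jaw": 0.5, "travel": [0.0235, 0.151, 0.035], "twist": 0}

```text
t: 26.73
eef_pos: [557.1, -218.1, 47.2]
tcp_rot: [-3.141, 0.001, 0.109]
ft_force: [1.2, 0.0, -0.6]
opening: 0.624
grip_force: 30.0
```

>>> drive_tool:
  targets:
    - {"jaw": 0.5, "travel": [0, 0, 0], "twist": 0}
    - {"jaw": 0.5, "travel": [0, 0, 0], "twist": 0}
    - {"jaw": 0.5, "travel": [0, 0, 0], "twist": 0}

```text
t: 26.98
eef_pos: [557.8, -218.1, 48.2]
tcp_rot: [3.141, -0.0, 0.11]
ft_force: [0.2, 0.1, -0.7]
opening: 0.617
grip_force: 30.0
```

Run:
```python
from h import *
S=state(); print(S["opening"],S["ft_force"]); go(557.9,-219.1,31.2,.111)
```

```text
0.6170695969094088 [ 0.15715074  0.07003931 -0.74433158]
from [ 557.8 -218.1   48.2] yaw 0.11 travel [-0.     0.001  0.017] twist -0.001 t 26.98
```

>>> drive_tool:
  targets:
    - {"jaw": 0.5, "travel": [0, 0.001, 0.004], "twist": 0}
    - {"jaw": 0.5, "travel": [0, 0.001, 0.008], "twist": 0}
    - {"jaw": 0.5, "travel": [0, 0.001, 0.012], "twist": 0}
    - {"jaw": 0.5, "travel": [0, 0.001, 0.0145], "twist": 0}
    - {"jaw": 0.5, "travel": [0, 0.001, 0.0158], "twist": 0}
    - {"jaw": 0.5, "travel": [0, 0.001, 0.0162], "twist": 0}
    - {"jaw": 0.5, "travel": [0, 0.001, 0.0162], "twist": 0}

```text
t: 27.57
eef_pos: [557.8, -220.1, 31.4]
tcp_rot: [-3.142, 0.0, 0.109]
ft_force: [-0.5, -0.3, -1.2]
opening: 0.625
grip_force: 30.0
```

>>> drive_tool:
  targets:
    - {"jaw": 0.5, "travel": [0, 0, 0.0003], "twist": 0}
    - {"jaw": 0.5, "travel": [0, 0, 0.0006], "twist": 0}
    - {"jaw": 0.5, "travel": [0, 0, 0.0006], "twist": 0}

```text
t: 27.82
eef_pos: [557.9, -220.2, 31.2]
tcp_rot: [3.141, -0.0, 0.109]
ft_force: [-1.4, 0.0, 3.6]
opening: 0.619
grip_force: 30.0
```

>>> drive_tool:
  targets:
    - {"jaw": 0.5, "travel": [0, 0, -0.0015], "twist": 0}
    - {"jaw": 0.5, "travel": [0, -0.0005, -0.002], "twist": 0}
    - {"jaw": 0.5, "travel": [0, -0.001, -0.002], "twist": 0}
    - {"jaw": 0.5, "travel": [0, -0.001, -0.002], "twist": 0}
    - {"jaw": 0.5, "travel": [0, -0.001, -0.001], "twist": 0}
    - {"jaw": 0.5, "travel": [0, -0.001, -0.0003], "twist": 0}
    - {"jaw": 0.5, "travel": [0, -0.001, 0.0001], "twist": 0}
    - {"jaw": 0.5, "travel": [0, -0.001, 0.0001], "twist": 0}

```text
t: 28.48
eef_pos: [557.7, -219.1, 31.2]
tcp_rot: [3.141, -0.0, 0.109]
ft_force: [-2.3, 0.9, 6.1]
opening: 0.624
grip_force: 30.0
```

>>> drive_tool:
  targets:
    - {"jaw": 0.75, "travel": [0, 0, 0], "twist": 0}
    - {"jaw": 0.75, "travel": [0, 0, 0], "twist": 0}
    - {"jaw": 0.75, "travel": [0, 0, 0], "twist": 0}
    - {"jaw": 0.75, "travel": [0, 0, 0], "twist": 0}
    - {"jaw": 0.8, "travel": [0, 0, -0.001], "twist": 0}
    - {"jaw": 0.8, "travel": [0, 0, -0.015], "twist": 0}
    - {"jaw": 0.8, "travel": [0, 0, -0.045], "twist": 0}
    - {"jaw": 0.8, "travel": [0, 0, -0.07], "twist": 0}

```text
t: 29.15
eef_pos: [557.5, -219.0, 101.5]
tcp_rot: [-3.141, 0.001, 0.109]
ft_force: [0.0, 0.3, -0.4]
opening: 0.803
grip_force: 0.0
```

>>> drive_tool:
  targets:
    - {"jaw": 0.5, "travel": [0.0, -0.03, -0.02], "twist": 0}
    - {"jaw": 0.5, "travel": [0.0, -0.07, -0.02], "twist": 0}
    - {"jaw": 0.5, "travel": [0.0, -0.11, -0.02], "twist": 0}
    - {"jaw": 0.5, "travel": [0.0, -0.14, -0.02], "twist": 0}
    - {"jaw": 0.5, "travel": [0.0, -0.16, -0.02], "twist": 0}
    - {"jaw": 0.5, "travel": [0.0, -0.16, -0.02], "twist": 0}

```text
t: 29.65
eef_pos: [539.6, -56.8, 121.0]
tcp_rot: [-3.141, 0.0, 0.112]
ft_force: [0.5, -0.4, 0.5]
opening: 0.512
grip_force: 0.0
```

```bash
cat >> h.py <<'E'
def stack(c,uv,show=True):
    f=c["frame"].astype(int); u,v=map(int,uv); r0,c0=v-22,u-24; w=np.s_[r0:v+22,c0:u+24]
    g=np.zeros(f.shape[:2],bool); k=g.copy()
    R,G,B=f[...,0],f[...,1],f[...,2]
    g[w]=((G>R+8)&(G>B+8))[w]; k[w]=((R-B>45)&(R-G>30)&(R+G+B>150))[w]; d=np.zeros_like(g); d[w]=(R+G+B<130)[w]
    if show:
        for r in range(r0,v+22): print(r,"".join("G" if g[r,q] else "C" if k[r,q] else "K" if d[r,q] else "." for q in range(c0,u+24)))
    for n,m,z in(("green",g,60),("green+cu+black",g|k|d,40)):
        m=cv2.morphologyEx(m.astype(np.uint8),cv2.MORPH_OPEN,cv2.getStructuringElement(2,(3,3)));_,l,st,_=cv2.connectedComponentsWithStats(m)
        i=1+np.argmax(st[1:,4]); h=cv2.convexHull(np.argwhere(l==i)[:,::-1].astype(np.int32)); M=cv2.moments(h); q=(M["m10"]/M["m00"],M["m01"]/M["m00"])
        print(n,np.round(q,2),cv2.contourArea(h),unproj(c,[q],z).round(1))
E
python3 - <<'E'
from h import *
t=read_camera("top"); s=read_camera("side"); S=state(); print(S["t"],S["eef_pos"])
stack(t,(396,239))
go(459,-229.5,120,.111)
np.save("t4.npy",t,allow_pickle=True)
E
```

```text
29.75 [540.51442131 -59.65916494 120.97646357]
217 ................................................
218 ................................................
219 ................................................
220 ................................................
221 K...............................................
222 K...............................................
223 K...............................................
224 ................................................
225 K......................GGGGGGGG.................
226 .....................GGGGGGGGGGGG...............
227 ................C...GGGGGGGGGGGGGG..............
228 ...............CC.GGGGGGGGGGGGGGGGG.............
229 ..............CC.GGGGGGGGGGGGGGGGGGG............
230 .............CC.GGGGGGGGGG.GGGGGGGGGG...........
231 .............C.GGGGGGGGGGG..GGGGGGGGGG..........
232 ............CC.GGGGGGGGGGGGGGGGGGGGGGG..........
233 ............C.GGGGG..GGGGGGGGGGGGGGGGGG.........
234 ..........KCC.GGGGGG.GGGGGGGGGGGGGGGGGG.........
235 ...........CCGGGGGGGGGGGGGGGGGGG.GGGGGG.........
236 ...........CCGGGGGGGGGGGGGGGGGGG.GGGGGG...
[... 781 characters left out ...]
..KKK...............
252 .................KKKKKK.KK.K.KKK................
253 ..................KKKKKKKKKKK...................
254 ......................KKKKK.....................
255 ................................................
256 ................................................
257 ................................................
258 ................................................
259 ................................................
260 ................................................
green [397.76 237.62] 513.0 [[ 558.1 -219.7   60. ]]
green+cu+black [397.43 237.59] 526.0 [[ 560.6 -221.9   40. ]]
from [540.5 -59.7 121. ] yaw 0.11 travel [-0.0997  0.1598  0.001 ] twist -0.001 t 29.75
```

>>> drive_tool:
  targets:
    - {"jaw": 0.5, "travel": [-0.02, 0.032, 0], "twist": 0}
    - {"jaw": 0.5, "travel": [-0.04, 0.064, 0], "twist": 0}
    - {"jaw": 0.5, "travel": [-0.06, 0.096, 0], "twist": 0}
    - {"jaw": 0.5, "travel": [-0.078, 0.125, 0], "twist": 0}
    - {"jaw": 0.5, "travel": [-0.092, 0.148, 0.005], "twist": 0}
    - {"jaw": 0.5, "travel": [-0.1, 0.16, 0.015], "twist": 0}
    - {"jaw": 0.5, "travel": [-0.1, 0.16, 0.03], "twist": 0}
    - {"jaw": 0.5, "travel": [-0.1, 0.16, 0.035], "twist": 0}

```text
t: 30.42
eef_pos: [457.1, -231.8, 84.3]
tcp_rot: [-3.141, 0.001, 0.105]
ft_force: [0.2, 0.6, -1.6]
opening: 0.5
grip_force: 0.0
```

>>> drive_tool:
  targets:
    - {"jaw": 0.5, "travel": [0, 0, 0], "twist": 0}
    - {"jaw": 0.5, "travel": [0, 0, 0], "twist": 0}
    - {"jaw": 0.5, "travel": [0, 0, 0], "twist": 0}

```text
t: 30.67
eef_pos: [458.7, -230.0, 86.3]
tcp_rot: [3.141, -0.001, 0.109]
ft_force: [0.8, -0.2, 0.2]
opening: 0.498
grip_force: 0.0
```

Run:
```python
from h import *
go(458.6,-229.6,23,.111)
```

```text
from [ 458.7 -230.    86.3] yaw 0.109 travel [-0.0001 -0.0004  0.0633] twist -0.002 t 30.67
```

>>> drive_tool:
  targets:
    - {"jaw": 0.5, "travel": [0, -0.0004, 0.015], "twist": -0.002}
    - {"jaw": 0.5, "travel": [0, -0.0004, 0.032], "twist": -0.002}
    - {"jaw": 0.5, "travel": [0, -0.0004, 0.047], "twist": -0.002}
    - {"jaw": 0.5, "travel": [0, -0.0004, 0.057], "twist": -0.002}
    - {"jaw": 0.5, "travel": [0, -0.0004, 0.062], "twist": -0.002}
    - {"jaw": 0.45, "travel": [0, -0.0004, 0.063], "twist": -0.002}
    - {"jaw": 0.4, "travel": [0, -0.0004, 0.063], "twist": -0.002}
    - {"jaw": 0.3, "travel": [0, -0.0004, 0.063], "twist": -0.002}

```text
t: 31.33
eef_pos: [458.6, -229.7, 23.4]
tcp_rot: [3.141, -0.001, 0.111]
ft_force: [0.9, -0.1, -0.4]
opening: 0.38
grip_force: 0.0
```

>>> drive_tool:
  targets:
    - {"jaw": 0.1, "travel": [0, 0, 0], "twist": 0}
    - {"jaw": 0.1, "travel": [0, 0, 0], "twist": 0}
    - {"jaw": 0.1, "travel": [0, 0, 0], "twist": 0}
    - {"jaw": 0.1, "travel": [0, 0, 0], "twist": 0}
    - {"jaw": 0.1, "travel": [0, 0, 0], "twist": 0}
    - {"jaw": 0.1, "travel": [0, 0, 0], "twist": 0}

```text
t: 31.83
eef_pos: [459.0, -230.7, 23.3]
tcp_rot: [3.139, -0.002, 0.111]
ft_force: [0.9, -6.6, -0.3]
opening: 0.209
grip_force: 30.0
```

>>> drive_tool:
  targets:
    - {"jaw": 0.1, "travel": [0.001, 0, 0], "twist": 0}
    - {"jaw": 0.1, "travel": [0.003, 0, 0], "twist": 0}
    - {"jaw": 0.1, "travel": [0.006, 0, 0], "twist": 0}
    - {"jaw": 0.1, "travel": [0.01, 0, 0], "twist": 0}
    - {"jaw": 0.1, "travel": [0.014, 0, 0], "twist": 0}
    - {"jaw": 0.1, "travel": [0.018, 0, 0], "twist": 0}
    - {"jaw": 0.1, "travel": [0.022, 0, 0], "twist": 0}
    - {"jaw": 0.1, "travel": [0.026, 0, 0], "twist": 0}

```text
t: 32.5
eef_pos: [484.6, -227.9, 23.3]
tcp_rot: [3.14, -0.001, 0.111]
ft_force: [-1.3, -8.0, 2.0]
opening: 0.21
grip_force: 30.0
```

>>> drive_tool:
  targets:
    - {"jaw": 0.1, "travel": [0.004, 0, 0], "twist": 0}
    - {"jaw": 0.1, "travel": [0.008, 0, 0], "twist": 0}
    - {"jaw": 0.1, "travel": [0.012, 0, 0], "twist": 0}
    - {"jaw": 0.1, "travel": [0.016, 0, 0], "twist": 0}
    - {"jaw": 0.1, "travel": [0.02, 0, 0], "twist": 0}
    - {"jaw": 0.1, "travel": [0.024, 0, 0], "twist": 0}
    - {"jaw": 0.1, "travel": [0.028, 0, 0], "twist": 0}
    - {"jaw": 0.1, "travel": [0.032, 0, 0], "twist": 0}

```text
t: 33.17
eef_pos: [516.3, -224.3, 23.3]
tcp_rot: [3.14, -0.001, 0.111]
ft_force: [-2.3, -7.8, 0.8]
opening: 0.209
grip_force: 30.0
```

>>> drive_tool:
  targets:
    - {"jaw": 0.1, "travel": [0.004, 0, 0], "twist": 0}
    - {"jaw": 0.1, "travel": [0.008, 0, 0], "twist": 0}
    - {"jaw": 0.1, "travel": [0.012, 0, 0], "twist": 0}
    - {"jaw": 0.1, "travel": [0.016, 0, 0], "twist": 0}
    - {"jaw": 0.1, "travel": [0.02, 0, 0], "twist": 0}
    - {"jaw": 0.1, "travel": [0.024, 0, 0], "twist": 0}
    - {"jaw": 0.1, "travel": [0.027, 0, 0], "twist": 0}
    - {"jaw": 0.1, "travel": [0.029, 0, 0], "twist": 0}

```text
t: 33.83
eef_pos: [541.7, -221.4, 23.1]
tcp_rot: [-3.142, 0.006, 0.112]
ft_force: [-23.7, -17.4, 9.1]
opening: 0.207
grip_force: 30.0
```

>>> drive_tool:
  targets:
    - {"jaw": 0.1, "travel": [-0.002, 0, 0], "twist": 0}
    - {"jaw": 0.1, "travel": [-0.003, 0, 0], "twist": 0}
    - {"jaw": 0.1, "travel": [-0.003, 0, 0], "twist": 0}

```text
t: 34.08
eef_pos: [541.8, -221.5, 23.1]
tcp_rot: [3.14, -0.001, 0.111]
ft_force: [-1.2, -7.6, -2.1]
opening: 0.207
grip_force: 30.0
```

Run:
```python
from h import *
t0=np.load("t.npy",allow_pickle=True).item(); s0=np.load("s.npy",allow_pickle=True).item()
print("post foot top cam",unproj(t0,[(384,153)],14),"side",unproj(s0,[(267,206)],14))
S=state(); print(S["eef_pos"],S["ft_force"])
s=read_camera("side"); t=read_camera("top")
d=np.array([np.cos(.111),np.sin(.111),0]); A=np.array([557.7,-218.6,0])
pts=[A+d*k+[0,0,20] for k in range(-120,260,10)]+ring(*(A+d*245)[:2],16,3)+ring(*(A+d*170)[:2],130,3)+ring(*(A+d*100)[:2],36,40)
cv2.imwrite("pics/m8.png",np.hstack([pic(s0,235,415,115,245,4,pts)[:,:400],pic(s,235,415,115,245,4,pts)[:,:400]]))
```

```text
post foot top cam [[ 777.1565496  -197.14018891   14.        ]] side [[ 769.11186621 -174.63604029   14.        ]]
[ 541.83853942 -221.49742469   23.06403906] [-1.19372203 -7.59361013 -2.12720756]
```

View pics/m8.png

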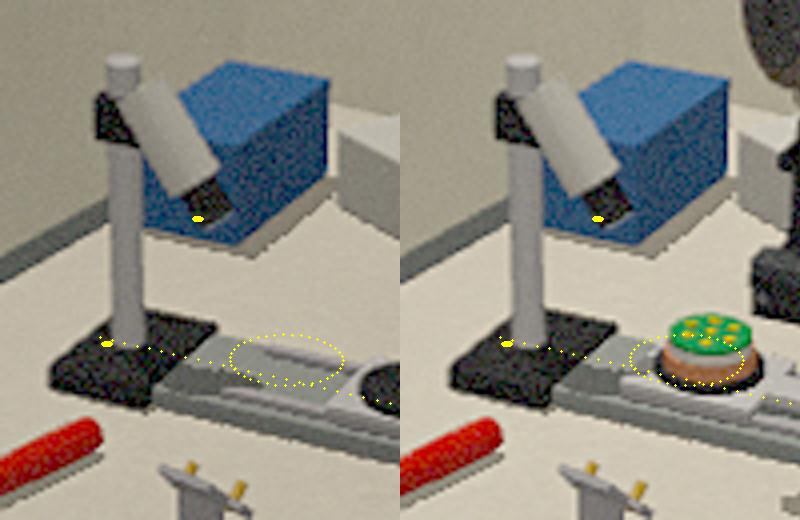

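The right half shows the stack with the green face up, flat and central on the plate at (710,355). The post and tube sit about 5 px (15 mm) nearer than the model dots, so the carriage started at about 0.016. The 83 mm of travel with the 24 N rise is therefore the end stop. I'll confirm with one gentle push, then release.

>>> drive_tool:
  targets:
    - {"jaw": 0.1, "travel": [0.001, 0, 0], "twist": 0}
    - {"jaw": 0.1, "travel": [0.002, 0, 0], "twist": 0}
    - {"jaw": 0.1, "travel": [0.002, 0, 0], "twist": 0}
    - {"jaw": 0.1, "travel": [0.001, 0, 0], "twist": 0}

```text
t: 34.52
eef_pos: [541.8, -221.5, 23.0]
tcp_rot: [3.14, 0.001, 0.111]
ft_force: [-2.0, -8.5, -2.3]
opening: 0.208
grip_force: 30.0
```

>>> drive_tool:
  targets:
    - {"jaw": 0.45, "travel": [0, 0, 0], "twist": 0}
    - {"jaw": 0.45, "travel": [0, 0, 0], "twist": 0}
    - {"jaw": 0.45, "travel": [0, 0, 0], "twist": 0}
    - {"jaw": 0.45, "travel": [0, 0, 0], "twist": 0}
    - {"jaw": 0.45, "travel": [0, 0, 0], "twist": 0}
    - {"jaw": 0.45, "travel": [0, 0, -0.005], "twist": 0}
    - {"jaw": 0.45, "travel": [0, 0, -0.02], "twist": 0}
    - {"jaw": 0.45, "travel": [0, 0, -0.05], "twist": 0}

```text
t: 35.18
eef_pos: [541.4, -219.3, 71.1]
tcp_rot: [-3.139, 0.004, 0.111]
ft_force: [-0.2, 0.9, -0.1]
opening: 0.45
grip_force: 0.0
```

>>> drive_tool:
  targets:
    - {"jaw": 0.45, "travel": [0, 0, -0.03], "twist": 0}
    - {"jaw": 0.45, "travel": [-0.03, 0, -0.05], "twist": 0}
    - {"jaw": 0.45, "travel": [-0.06, -0.04, -0.06], "twist": 0}
    - {"jaw": 0.45, "travel": [-0.08, -0.08, -0.06], "twist": 0}
    - {"jaw": 0.45, "travel": [-0.08, -0.12, -0.06], "twist": 0}
    - {"jaw": 0.45, "travel": [-0.08, -0.14, -0.06], "twist": 0}
    - {"jaw": 0.45, "travel": [-0.08, -0.15, -0.06], "twist": 0}
    - {"jaw": 0.45, "travel": [-0.08, -0.15, -0.06], "twist": 0}

```text
t: 35.85
eef_pos: [446.5, -78.2, 133.4]
tcp_rot: [3.141, -0.001, 0.114]
ft_force: [-0.5, -0.1, 0.7]
opening: 0.456
grip_force: 0.0
```

Run:
```python
from h import *
t=read_camera("top"); S=state(); print(S["t"],S["eef_pos"])
d=np.array([np.cos(.111),np.sin(.111),0]); A=np.array([557.7,-218.6,60])+83*d; print("exp plate",A)
stack(t,proj(t,[A])[0])
f=t["frame"].astype(int); R,G,B=f[...,0],f[...,1],f[...,2]
u,v=map(int,proj(t,[A-100*d])[0]); k=np.zeros(R.shape,np.uint8); w=np.s_[v-15:v+15,u-15:u+15]; k[w]=(R-B>70)[w]; M=cv2.moments(k,True)
q=unproj(t,[(M["m10"]/M["m00"],M["m01"]/M["m00"])],62)[0]; print("grip",q,"travel",(q-[459.3,-229.5,62])@d, "plate by grip",np.array([557.7,-218.6,36])+q-[459.3,-229.5,62])
s=read_camera("side"); print(green(s,(270,360,180,235))[:2])
```

```text
35.9 [447.08241058 -79.46304401 133.2388921 ]
exp plate [ 640.18920328 -209.40590724   60.        ]
181 ................................................
182 ................................................
183 ................................................
184 ................................................
185 ................................................
186 ................................................
187 ................................................
188 ................................................
189 ................................................
190 ................................................
191 .......................GGGG.....................
192 .................K..GGGGGGGGGGG.................
193 ................K..GGGGGGGGGGGGGG...............
194 .................GGGGGGGGGGGGGGGGG..............
195 ................GGGGGGGGGGGGGGGGGGG.............
196 ................GGGGGGGGGGGGGGGGGGGG............
197 ...............GGGGGGGGGG..GGGGGGGGG............
198 ............C.GGGGGGGGGGGGGGGGGGGGGGG...........
199 ..............GGGGG.GGGGGGGGGGGGGGGGG.....
[... 929 characters left out ...]
KKK.....G......KK..............
218 ..............KKKKKKKKK.K..KKKKKK...............
219 ................KKKKKKKKKKKKKKK.................
220 .................KKKKKKKKKKKKK..................
221 .....................KKKKKK.....................
222 ................................................
223 ................................................
224 ................................................
green [392.84 203.88] 509.0 [[ 639.1 -210.    60. ]]
green+cu+black [391.68 206.15] 633.5 [[ 637.3 -209.8   40. ]]
grip [ 539.10260828 -221.22313587   62.        ] travel 80.22833534767337 plate by grip [ 637.50260828 -210.32313587   36.        ]
(array([312.95, 199.15]), [303, 194, 21, 11, 182])
```

Camera travel reads about 81 mm against the tool's 83, so I'll check that it is really home. I'll push the grip block from behind with closed fingers and feel for the stop.

>>> drive_tool:
  targets:
    - {"jaw": 0, "travel": [0.03, 0.05, 0], "twist": 0}
    - {"jaw": 0, "travel": [0.04, 0.09, 0], "twist": 0}
    - {"jaw": 0, "travel": [0.046, 0.125, 0], "twist": 0}
    - {"jaw": 0, "travel": [0.046, 0.148, 0], "twist": 0}
    - {"jaw": 0, "travel": [0.046, 0.152, 0.01], "twist": 0}
    - {"jaw": 0, "travel": [0.046, 0.152, 0.03], "twist": 0}
    - {"jaw": 0, "travel": [0.046, 0.152, 0.05], "twist": 0}
    - {"jaw": 0, "travel": [0.046, 0.152, 0.055], "twist": 0}

```text
t: 36.62
eef_pos: [507.8, -226.7, 74.8]
tcp_rot: [-3.139, 0.003, 0.109]
ft_force: [0.1, -0.0, 0.5]
opening: 0.009
grip_force: 0.0
```

>>> drive_tool:
  targets:
    - {"jaw": 0, "travel": [0, 0, 0], "twist": 0}
    - {"jaw": 0, "travel": [0, 0, 0], "twist": 0}
    - {"jaw": 0, "travel": [0, 0, 0], "twist": 0}

```text
t: 36.87
eef_pos: [509.6, -226.3, 78.7]
tcp_rot: [3.141, -0.001, 0.111]
ft_force: [-0.2, 1.0, 0.3]
opening: 0.005
grip_force: 0.0
```

Run:
```python
from h import *
go(508.2,-225,23,.111)
```

```text
from [ 509.6 -226.3   78.7] yaw 0.111 travel [-0.0013 -0.0015  0.0557] twist -0.0 t 36.87
```

>>> drive_tool:
  targets:
    - {"jaw": 0, "travel": [-0.0015, -0.0015, 0.015], "twist": 0}
    - {"jaw": 0, "travel": [-0.0015, -0.0015, 0.03], "twist": 0}
    - {"jaw": 0, "travel": [-0.0015, -0.0015, 0.045], "twist": 0}
    - {"jaw": 0, "travel": [-0.0015, -0.0015, 0.053], "twist": 0}
    - {"jaw": 0, "travel": [-0.0015, -0.0015, 0.055], "twist": 0}
    - {"jaw": 0, "travel": [0.002, -0.0015, 0.055], "twist": 0}
    - {"jaw": 0, "travel": [0.005, -0.0015, 0.055], "twist": 0}
    - {"jaw": 0, "travel": [0.007, -0.0015, 0.055], "twist": 0}

```text
t: 37.53
eef_pos: [516.9, -223.9, 23.7]
tcp_rot: [3.14, -0.001, 0.111]
ft_force: [-0.3, -0.3, -1.2]
opening: 0.006
grip_force: 0.0
```

>>> drive_tool:
  targets:
    - {"jaw": 0, "travel": [0.001, 0, 0], "twist": 0}
    - {"jaw": 0, "travel": [0.002, 0, 0], "twist": 0}
    - {"jaw": 0, "travel": [0.003, 0, 0], "twist": 0}
    - {"jaw": 0, "travel": [0.003, 0, 0], "twist": 0}

```text
t: 37.87
eef_pos: [519.1, -223.3, 22.9]
tcp_rot: [3.141, -0.0, 0.111]
ft_force: [-0.4, -0.4, -0.5]
opening: 0.002
grip_force: 0.0
```

>>> drive_tool:
  targets:
    - {"jaw": 0, "travel": [0.001, 0, 0], "twist": 0}
    - {"jaw": 0, "travel": [0.002, 0, 0], "twist": 0}
    - {"jaw": 0, "travel": [0.002, 0, 0], "twist": 0}

```text
t: 38.12
eef_pos: [519.3, -223.1, 22.8]
tcp_rot: [-3.141, 0.003, 0.111]
ft_force: [-10.0, -2.7, 6.6]
opening: 0.003
grip_force: 5.2
```

>>> drive_tool:
  targets:
    - {"jaw": 0, "travel": [0.0005, 0, 0], "twist": 0}
    - {"jaw": 0, "travel": [0.001, 0, 0], "twist": 0}
    - {"jaw": 0, "travel": [0.001, 0, 0], "twist": 0}

```text
t: 38.37
eef_pos: [519.3, -223.1, 22.9]
tcp_rot: [-3.14, 0.005, 0.111]
ft_force: [-15.7, -5.8, 10.2]
opening: 0.005
grip_force: 8.1
```

>>> drive_tool:
  targets:
    - {"jaw": 0, "travel": [-0.004, 0, 0], "twist": 0}
    - {"jaw": 0, "travel": [-0.01, 0, 0], "twist": 0}
    - {"jaw": 0, "travel": [-0.015, 0, -0.02], "twist": 0}
    - {"jaw": 0, "travel": [-0.02, 0, -0.06], "twist": 0}
    - {"jaw": 0, "travel": [-0.03, -0.03, -0.1], "twist": 0}
    - {"jaw": 0, "travel": [-0.04, -0.07, -0.11], "twist": 0}
    - {"jaw": 0, "travel": [-0.04, -0.11, -0.11], "twist": 0}
    - {"jaw": 0, "travel": [-0.04, -0.13, -0.11], "twist": 0}

```text
t: 39.03
eef_pos: [466.5, -95.9, 134.1]
tcp_rot: [3.141, -0.002, 0.11]
ft_force: [1.0, -0.7, 0.5]
opening: 0.006
grip_force: 0.0
```

>>> drive_tool:
  targets:
    - {"jaw": 0, "travel": [0, 0, 0], "twist": 0}
    - {"jaw": 0, "travel": [0, 0, 0], "twist": 0}

```text
t: 39.2
eef_pos: [467.8, -97.3, 133.1]
tcp_rot: [3.141, -0.001, 0.113]
ft_force: [0.2, 0.0, 0.0]
opening: 0.002
grip_force: 0.0
```

Run:
```python
from h import *
t=read_camera("top"); S=state(); print(S["t"],S["eef_pos"])
d=np.array([np.cos(.111),np.sin(.111),0]); A=np.array([557.7,-218.6,60])+81*d
f=t["frame"].astype(int); k=np.zeros(f.shape[:2],np.uint8); u,v=map(int,proj(t,[A])[0])
w=np.s_[v-25:v+25,u-25:u+25]; R,G,B=f[...,0],f[...,1],f[...,2]
# outer ring check: predicted rings of plate and sink vs pixels
stack(t,(u,v),False)
u,v=map(int,proj(t,[A-100*d])[0]); w=np.s_[v-15:v+15,u-15:u+15]; k[w]=(R-B>70)[w]; M=cv2.moments(k,True); print("grip",unproj(t,[(M["m10"]/M["m00"],M["m01"]/M["m00"])],62)[0])
t0=np.load("t.npy",allow_pickle=True).item()
D=np.abs(f-t0["frame"].astype(int)).sum(2)
for n,(a,b,c,e) in dict(red=(190,210,250,285),purple=(325,355,318,348),bottle=(200,222,165,192),driver=(258,340,152,180),bin=(138,184,150,206),spool=(464,492,214,244),cup=(484,516,278,308)).items(): print(n,(D[c:e,a:b]>90).mean().round(3))
```

```text
39.25 [468.03673155 -98.1698828  132.92069493]
green [392.86 203.88] 512.5 [[ 639.1 -210.1   60. ]]
green+cu+black [392.79 203.88] 515.5 [[ 642.8 -212.6   40. ]]
grip [ 538.92218896 -221.00208929   62.        ]
red 0.0
purple 0.999
bottle 0.0
driver 0.0
bin 0.0
spool 0.0
cup 0.0
```

```bash
python3 -c "
from cell import job_done
print(job_done())"
```

```text
the job is handed in; nothing more can be done
None
```

The job is handed in at about 39 s of the 72 s allowed: the copper disc and the green module (green face up) are stacked on the plate, centred to about 1–2 mm, and the carriage is against its end stop. The camera check showed the red module and the other bench items unmoved, except the purple disc, which the arm hid from view; the arm did not knowingly touch it.

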